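# Dock and lock the carrier, then nest the steel dishes

### The job

Set up the dish stand: lower the carrier onto the grey dock so that both pegs enter its holes, it lies flat on the dock and its lug stands between the two ears, then push the locking pin through both ears and the lug until its grip meets the ear. Then nest all the steel dishes upright in one another in the carrier's round socket, as one straight stack, and do not knock over the wash bottle.

Things in the scene. Friction and masses are not known exactly. Their poses are not given: they have to be found in the camera images.
- dock: Fixed grey foot plate 175 x 140 x 15 mm. Origin at bench level below the seated socket's axis, z up; the plate reaches from x = -115 (clevis end) to +60 mm. Two steel pegs, 12 mm thick, 18 mm high above the plate, tips tapered, at x = 25, y = -45 and +45 mm. Clevis: see dock_eye.
- dock_seat (a point): Point 46 mm above the bench over the dock's origin, where carrier_mid lies when the carrier is fully seated: underside on the dock's plate, axes matching the dock's, lug between the ears. Axes as the dock's.
- dock_eye (a point): Centre of the dock's clevis, at x = -85 mm, 52 mm above the bench: midway between two upright steel ears, on the axis (along y) of their 16 mm round holes. Each ear is 34 mm along x, 10 mm thick, top 75 mm above the bench; gap between them 18 mm (y = -9 to +9). Axes as the dock's.
- carrier_mid (a point): Centre of the loose aluminium carrier (0.36-0.59 kg), on its socket's axis, 31 mm above its underside. Plate 90 (x) x 120 (y) x 12 mm, 14 mm peg holes at x = 25, y = -45, +45. Round socket on it, 64 mm outside, 58 inside, rim 62 mm above the underside; grip it there. Upright lug, 10 mm thick in y, 60 high, out to x = -102; its 16 mm eye along y at x = -85, 37 above the underside.
- pin_grip (a point): Centre of the black grip, a 30 mm cube, of the loose locking pin (0.12 kg), 15 mm above the bench at the start. A steel shaft, 10 mm thick, 48 mm long, its last 8 mm tapered, points along +y from the middle of the grip's face, level. z up.
- pin_mid (a point): Point on the pin's shaft axis, 34 mm along +y from pin_grip (19 mm from the grip's face): it lies at dock_eye when the pin is home, the grip's face against the outer face of an ear. Either ear may face the grip. Axes as the pin's.
- wash_bottle: Wash bottle with red spout, about 66 x 96 x 204 mm, loose, standing at the back of the work; origin at its foot, z up.
- dish_1_mid (a point): Centre (on axis, half-way up) of one of the equal loose steel dishes (3 to 5 present, others None). 48 mm high, 0.16-0.26 kg, heavy foot; top 28 mm a straight collar, 64 mm outside, 58 inside; below it a flat shoulder, then a cone from 55 to 48 mm at the foot. z out of the mouth. Nested, the shoulder rests on the rim below: lowest centre 81 mm above the bench, each next 28 mm higher.
- dish_2_mid (a point): Centre (on axis, half-way up) of one of the equal loose steel dishes (3 to 5 present, others None). 48 mm high, 0.16-0.26 kg, heavy foot; top 28 mm a straight collar, 64 mm outside, 58 inside; below it a flat shoulder, then a cone from 55 to 48 mm at the foot. z out of the mouth. Nested, the shoulder rests on the rim below: lowest centre 81 mm above the bench, each next 28 mm higher.
- dish_3_mid (a point): Centre (on axis, half-way up) of one of the equal loose steel dishes (3 to 5 present, others None). 48 mm high, 0.16-0.26 kg, heavy foot; top 28 mm a straight collar, 64 mm outside, 58 inside; below it a flat shoulder, then a cone from 55 to 48 mm at the foot. z out of the mouth. Nested, the shoulder rests on the rim below: lowest centre 81 mm above the bench, each next 28 mm higher.
- dish_4_mid (a point): Centre (on axis, half-way up) of one of the equal loose steel dishes (3 to 5 present, others None). 48 mm high, 0.16-0.26 kg, heavy foot; top 28 mm a straight collar, 64 mm outside, 58 inside; below it a flat shoulder, then a cone from 55 to 48 mm at the foot. z out of the mouth. Nested, the shoulder rests on the rim below: lowest centre 81 mm above the bench, each next 28 mm higher.
- dish_5_mid (a point): Centre (on axis, half-way up) of one of the equal loose steel dishes (3 to 5 present, others None). 48 mm high, 0.16-0.26 kg, heavy foot; top 28 mm a straight collar, 64 mm outside, 58 inside; below it a flat shoulder, then a cone from 55 to 48 mm at the foot. z out of the mouth. Nested, the shoulder rests on the rim below: lowest centre 81 mm above the bench, each next 28 mm higher.
There are look-alikes about, which are no part of the job. What is shaped like the part that bears dish_2_mid but orange is not meant.

How it is judged:
By the outcome, as a careful person would: the job done as asked, in the order asked, and still so for the second after the job is handed in, with the robot touching nothing.
Of dish_1, dish_2, dish_3, dish_4, dish_5 only 3 to 5 are there at a start; the rules pass over those that are not, and their reading is None.
At some moment in a run one of dish_1, dish_2, dish_3, dish_4, dish_5, carrier may be knocked a few centimetres aside while the robot is not near it.
It also fails if it takes over 210 s, if anything falls off the work surface, if the arm or the gripper's body presses on something with over 40 N, if the wrist force passes 120 N, or if a joint passes its speed limit or range.

### The arm

A 7-joint arm with a two-finger parallel gripper is mounted at the origin on a cart in front of the work surface, level with it; the furniture and walls round the work are solid. World frame = base frame: x ahead of the robot, y to its left, z up, the work surface at z = 0. Lengths are in m, angles in rad, forces in N, time in s.
With the tool pointing down it reaches from about 0.4 to 0.85 m from the base axis. Payload 10.4 kg.
Tool frame: the origin (TCP) lies at the very end of the fingers, on their centre line; the grasp point (between the pads) lies 19 mm behind it (manip.grip_point_offset is the distance from the TCP to the grasp point, in m); z points along the fingers, y is the line along which they close (so a half turn about z gives the same grasp; the last joint's range is limited). The gripper opens to 85 mm and grips with 20 to 120 N. Pads are 22 mm wide; open, the fingers measure 114 mm over their backs; the gripper's body (76 mm by 85 mm) begins 54 mm behind the grasp point. The pads swing forward as they close: fully open they stand 13 mm farther back than shut.
Start: joints at [-1.207, 0.332, -0.065, 1.46, 0.022, 1.35, -0.088], TCP at [0.236, 0.579, 0.231] pointing down, gripper open.
Joint ranges: [-2.6, 2.6], [-0.5, 2.12], [-1.47, 1.34], [0.16, 2.42], [-1.27, 4.41], [0.06, 2.06], [-2.6, 2.6]. Speed limits (rad/s): [2.22, 2.22, 2.79, 2.79, 3.14, 3.14, 3.14].

### API

Orientations are given as a unit quaternion [x, y, z, w].
In Python, from workcell import manip gives the robot as it stands. The module is installed in compiled form; this text tells all that it offers.
- The arm moves only by the shell command python3 -m inch 'ROWS' [OPENING] [FORCE]. ROWS is JSON, a list of rows, each a list of 2 entries, a list of its own where there are three numbers: the shift along the tool's x, y, z each as a share of 0.08 m, from -1 to 1, then the turn, a rotation vector about the tool's x, y, z each as a share of 45 degrees, from -1 to 1. A call has exactly 10 rows; each row is the pose to reach, as a shift and turn from the pose commanded when the call began, along the tool's axes at that moment; what a row does not reach only later rows make up. A row lasts 1/10 s, in which the tool goes at most 50 mm and 8.59 degrees, less where a joint would pass 70% of its speed; a pose out of reach is approached as far as the arm can. A call with a number of a shift or a turn outside -1 to 1 is refused whole. A call with a gripper value outside its range is refused whole. OPENING is the opening, from 0 (shut) to 1 (fully open), set as the call begins (- or left out, the last holds). The fingers move at their own pace and stop on an object; FORCE is the grip in N (left out, the last holds). Time passes only in rows, so rows that repeat a pose let the fingers close, or fill a call up. It gives the time, the measured TCP pose, the force, the opening and the grip force at its end, in the units of the state.
- manip.get_obs(): the state, without advancing time (a new reading comes with each control period).
- manip.camera(name): name is "side" or "top" or "wrist"; returns the picture (400x640x3 uint8, red, green, blue); there is no depth.
- manip.camera_params(name): a dict with "fov_y" (degrees; the focal length in pixels is half the picture's height over the tangent of half this angle, whatever the lens; pixels are square), "cx", "cy" (the principal point, pixels), "camera_from_world" (4x4, takes a point from world to camera coordinates); the wrist camera has in their place "T_tool_cam" (4x4, takes a point from camera to tool coordinates, whose origin is the TCP and whose axes are the flange's). Camera axes: x right, y up, looking along -z (the intrinsics and any distortion apply to the point x, -y, -z); pixel columns grow to the right and rows downward; lengths in m; the calibration is good to about 2 mm. A picture is of the moment at which its call begins: read the wrist's pose just before it. camera_params takes no time and is no camera call.
- manip.hand_in(): hands the job in; it is judged then, once.
The state is a dict: "clock": time; "joint_pos": joint angles; "joint_velocities": joint speeds; "tau": joint torques, N m; "position": TCP position; "ee_rot": TCP orientation; "ft_force": force on the tool from outside, world axes, zero at the start; "torque": the same for the moment, N m; "grip_width": opening from 0.0 (shut) to 1.0 (fully open); "grasp_force": force on a finger pad.
Only numpy, scipy, OpenCV 4.12 (cv2) and the standard library are available. Lean on these libraries where they do the work, as an engineer would, in place of code of your own. Each camera call takes 0.05 s, during which the arm holds its last target. There are 200 camera calls.

## Working session

There is one attempt and no reset: what is moved stays moved. The work goes in short steps, Python scripts to look and compute and a shell command to move; the robot and the scene stay as the last step left them, time stands still between calls to the robot, and variables do not carry over. Pictures are saved under pics/ and viewed, at most 14 in all, crops included, and the job is handed in when it is done.

```bash
mkdir -p pics; python3 - <<'E'
from workcell import manip
import cv2,numpy as np
np.set_printoptions(precision=4,suppress=True)
for n in ("top","side"):
    im=manip.camera(n); cv2.imwrite(f"pics/{n}0.png",im[:,:,::-1])
for n in ("top","side","wrist"): print(n,manip.camera_params(n))
print(manip.get_obs(), manip.grip_point_offset)
E
```

```text
top {'fov_y': 50.935509658244975, 'cx': 318.8266282464435, 'cy': 197.68505456595037, 'camera_from_world': array([[ 0.0213, -0.9997, -0.0142, -0.2084],
       [ 0.9824,  0.0183,  0.1857, -0.5878],
       [-0.1853, -0.0179,  0.9825, -1.3263],
       [ 0.    ,  0.    ,  0.    ,  1.    ]])}
side {'fov_y': 47.81698364425131, 'cx': 316.23561470686667, 'cy': 197.39660202273308, 'camera_from_world': array([[ 0.9358, -0.3524, -0.0043, -0.6437],
       [ 0.182 ,  0.4727,  0.8622, -0.0754],
       [-0.3018, -0.8077,  0.5065, -1.576 ],
       [ 0.    ,  0.    ,  0.    ,  1.    ]])}
wrist {'fov_y': 68.0845387129955, 'cx': 321.85940627382354, 'cy': 198.81498728253746, 'T_tool_cam': array([[ 0.0014,  0.9508,  0.3096,  0.0806],
       [ 1.    , -0.0016,  0.0003,  0.0003],
       [ 0.0007,  0.3096, -0.9509, -0.1438],
       [ 0.    ,  0.    ,  0.    ,  1.    ]])}
{'clock': 0.1, 'joint_pos': array([-1.2066,  0.3328, -0.0647,  1.4608,  0.0216,  1.3499, -0.0885]), 'joint_velocities': array([ 0.001 , -0.002 , -0.0003, -0.001 , -0.0001,  0.0016,  0.0013]), 'tau': array([  0.0012, -62.6742,   0.0492, -39.2433,   0.0164,   0.0071,
        -0.    ]), 'position': array([0.2357, 0.5785, 0.2306]), 'ee_rot': array([ 0.1922,  0.9814, -0.0006, -0.0001]), 'ft_force': array([ 0.1085, -0.2434, -0.7443]), 'torque': array([-0.0015, -0.0046, -0.0395]), 'grasp_force': 0.0, 'grip_width': 1.0005462968290593} 0.0187
```

View pics/top0.png

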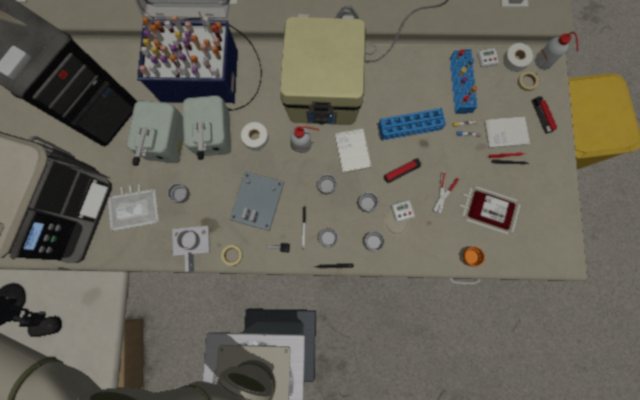

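View pics/side0.png

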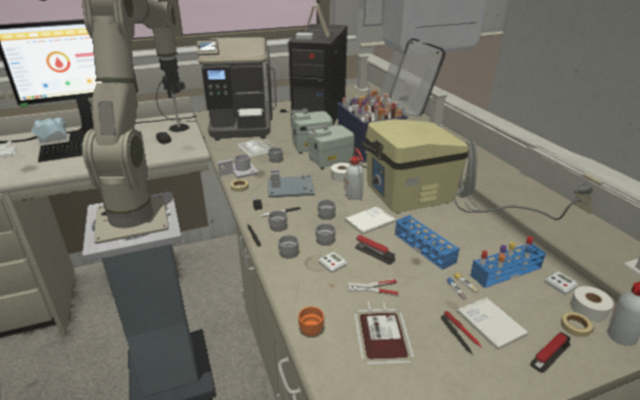

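The top view shows steel dishes at (326,185), (367,202), (327,237), (373,241) and (178,193), with an orange decoy at (473,256). The carrier is at (190,240) with its lug towards (188,262). The dock is at (258,200) with its clevis near (248,214). The pin's grip is at (285,247), and the bottle stands at (300,138), with a second bottle at (553,50). I'll check these in a close crop.

```bash
cat > h.py <<'E'
from workcell import manip
import cv2,numpy as np
from scipy.spatial.transform import Rotation as R
np.set_printoptions(precision=4,suppress=True)
def cam(n):
    p=manip.camera_params(n); f=200/np.tan(np.radians(p["fov_y"]/2))
    if n=="wrist":
        o=manip.get_obs(); T=np.eye(4); T[:3,:3]=R.from_quat(o["ee_rot"]).as_matrix(); T[:3,3]=o["position"]
        C=T@p["T_tool_cam"]
    else: C=np.linalg.inv(p["camera_from_world"])
    return f,p["cx"],p["cy"],C
def shot(n,name=None):
    c=cam(n); im=manip.camera(n)[:,:,::-1].copy()
    if name: cv2.imwrite(f"pics/{name}.png",im); np.save(f"pics/{name}.npy",np.array(c,dtype=object),allow_pickle=True)
    return im,c
def ray(c,u,v):
    f,cx,cy,C=c; d=C[:3,:3]@np.array([(u-cx)/f,-(v-cy)/f,-1]); return C[:3,3],d/np.linalg.norm(d)
def onz(c,u,v,z):
    o,d=ray(c,u,v); return o+d*(z-o[2])/d[2]
def proj(c,P):
    f,cx,cy,C=c; q=np.linalg.inv(C)@np.append(P,1); return np.array([cx-f*q[0]/q[2],cy+f*q[1]/q[2]])
def tri(c1,p1,c2,p2):
    o1,d1=ray(c1,*p1);o2,d2=ray(c2,*p2)
    s=np.linalg.lstsq(np.c_[d1,-d2],o2-o1,rcond=None)[0]
    a,b=o1+s[0]*d1,o2+s[1]*d2; return (a+b)/2,np.linalg.norm(a-b)
E
python3 - <<'E'
from h import *
t=cv2.imread("pics/top0.png");s=cv2.imread("pics/side0.png")
a=cv2.resize(t[165:280,155:400],(784,368),interpolation=cv2.INTER_CUBIC)
b=cv2.resize(s[140:265,210:350],(252,225),interpolation=cv2.INTER_CUBIC)
b=cv2.resize(s[145:215,215:325],(360,229),interpolation=cv2.INTER_CUBIC)
b2=cv2.resize(s[185:260,240:350],(360,229*110//102),interpolation=cv2.INTER_CUBIC)[:229]
o=np.zeros((600,784,3),np.uint8);o[:368]=a;o[370:599,:360]=b;o[370:599,400:760]=b2
cv2.imwrite("pics/crop0.png",o)
c=cam("top")
for n,u,v,z in [("d1",326,185,.048),("d2",367,202,.048),("d3",327,237,.048),("d4",373,241,.048),("d5",178,193,.048),("carr",188,240,.062),("dock",258,200,.015),("pin",285,247,.03),("bott",300,138,0)]: print(n,onz(c,u,v,z))
E
```

```text
d1 [ 0.6362 -0.2194  0.048 ]
d2 [ 0.5814 -0.3552  0.048 ]
d3 [ 0.4638 -0.2258  0.048 ]
d4 [ 0.4538 -0.3745  0.048 ]
d5 [0.6    0.2717 0.048 ]
carr [0.4438 0.2213 0.062 ]
dock [0.5873 0.0097 0.015 ]
pin [ 0.43   -0.0889  0.03  ]
bott [ 0.814 -0.125  0.   ]
```

View pics/crop0.png

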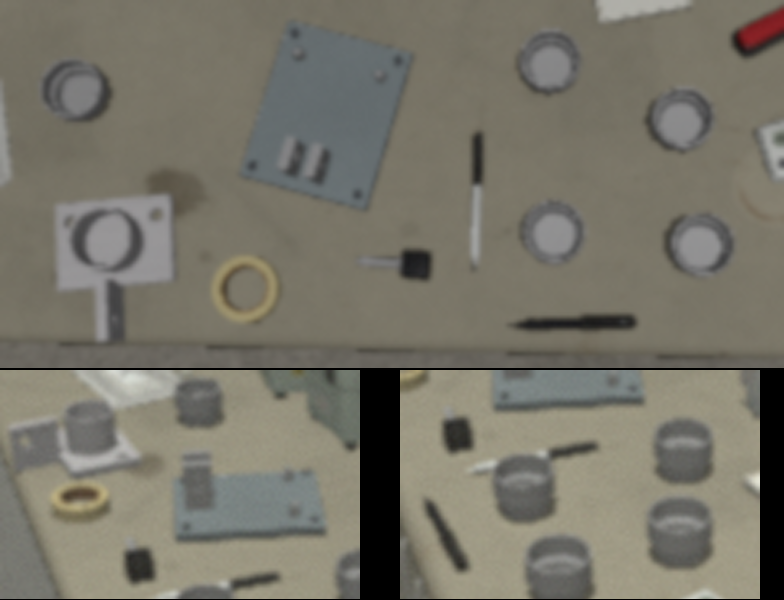

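All five steel dishes stand mouth up. The carrier's lug and the dock's clevis both point toward the robot, and the pin's shaft points to world +y with its grip on the right. In the crop the tape ring at (245,290) is not a part. The only dish-shaped decoy is the orange one. I'll go to the carrier now.

```bash

python3 -m inch '[[[-0.08,-0.19,0],[0,0,-0.12]],[[-0.16,-0.38,0],[0,0,-0.24]],[[-0.24,-0.57,0],[0,0,-0.36]],[[-0.32,-0.76,0],[0,0,-0.5]],[[-0.38,-0.93,0],[0,0,-0.62]],[[-0.38,-0.93,0],[0,0,-0.62]],[[-0.38,-0.93,0],[0,0,-0.62]],[[-0.38,-0.93,0],[0,0,-0.62]],[[-0.38,-0.93,0],[0,0,-0.62]],[[-0.38,-0.93,0],[0,0,-0.62]]]' 1 60
for i in 1; do python3 -m inch '[[[-0.05,-0.1,0],[0,0,0]],[[-0.1,-0.2,0],[0,0,0]],[[-0.15,-0.3,0],[0,0,0]],[[-0.2,-0.4,0],[0,0,0]],[[-0.25,-0.5,0],[0,0,0]],[[-0.3,-0.6,0],[0,0,0]],[[-0.35,-0.7,0],[0,0,0]],[[-0.4,-0.8,0],[0,0,0]],[[-0.45,-0.9,0],[0,0,0]],[[-0.5,-0.95,0],[0,0,0]]]'; done
python3 -m inch '[[[-0.05,-0.1,0],[0,0,0]],[[-0.1,-0.2,0],[0,0,0]],[[-0.2,-0.3,0],[0,0,0]],[[-0.25,-0.4,0],[0,0,0]],[[-0.3,-0.5,0],[0,0,0]],[[-0.35,-0.6,0],[0,0,0]],[[-0.4,-0.7,0],[0,0,0]],[[-0.5,-0.8,0],[0,0,0]],[[-0.55,-0.9,0],[0,0,0]],[[-0.6,-0.95,0],[0,0,0]]]'
python3 -m inch '[[[-0.05,-0.1,0],[0,0,0]],[[-0.1,-0.2,0],[0,0,0]],[[-0.2,-0.3,0],[0,0,0]],[[-0.25,-0.4,0],[0,0,0]],[[-0.3,-0.5,0],[0,0,0]],[[-0.35,-0.6,0],[0,0,0]],[[-0.4,-0.7,0],[0,0,0]],[[-0.5,-0.8,0],[0,0,0]],[[-0.55,-0.9,0],[0,0,0]],[[-0.6,-0.95,0],[0,0,0]]]'
python3 -m inch '[[[-0.05,-0.1,0],[0,0,0]],[[-0.1,-0.2,0],[0,0,0]],[[-0.2,-0.3,0],[0,0,0]],[[-0.25,-0.4,0],[0,0,0]],[[-0.3,-0.5,0],[0,0,0]],[[-0.35,-0.6,0],[0,0,0]],[[-0.4,-0.7,0],[0,0,0]],[[-0.5,-0.8,0],[0,0,0]],[[-0.55,-0.85,0],[0,0,0]],[[-0.55,-0.85,0],[0,0,0]]]'
python3 - <<'E'
from h import *
im,c=shot("wrist","w1"); print(manip.get_obs()["position"],manip.get_obs()["ft_force"])
E
```

```text
clock: 1.1
position: [0.2357, 0.4988, 0.2311]
ee_rot: [-0.05, 0.999, -0.0, -0.0]
ft_force: [-0.2, -0.5, 0.8]
grip_width: 0.997
grasp_force: 0.0
clock: 2.1
position: [0.2838, 0.4261, 0.2314]
ee_rot: [-0.05, 0.999, 0.0, 0.0]
ft_force: [0.2, -0.6, 0.2]
grip_width: 1.002
grasp_force: 0.0
clock: 3.1
position: [0.3393, 0.3552, 0.2313]
ee_rot: [-0.05, 0.999, -0.0, 0.0]
ft_force: [-0.5, -0.1, -0.3]
grip_width: 1.002
grasp_force: 0.0
clock: 4.1
position: [0.3946, 0.2843, 0.2313]
ee_rot: [-0.05, 0.999, -0.0, -0.0]
ft_force: [-0.3, 0.2, 0.3]
grip_width: 0.998
grasp_force: 0.0
clock: 5.1
position: [0.4452, 0.2213, 0.2313]
ee_rot: [-0.049, 0.999, -0.0, 0.0]
ft_force: [0.3, -0.4, 0.4]
grip_width: 0.999
grasp_force: 0.0
[0.4447 0.2218 0.2312] [-0.9528 -0.4353 -0.3383]
```

View pics/w1.png

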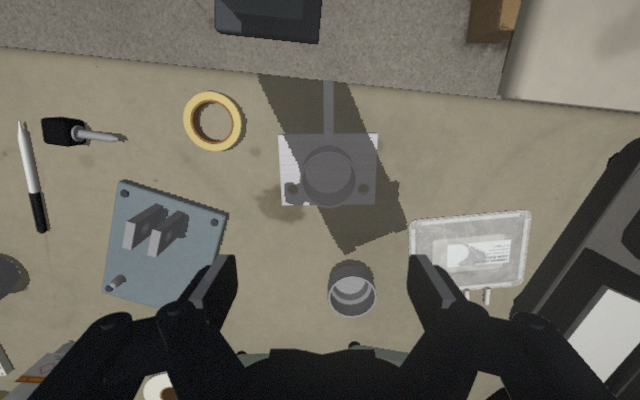

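The wrist view (robot side up) shows the carrier plate with corners near (278,135), (378,133), (376,204) and (282,206), its holes at (292,188) and (363,188), and the lug at (328,105). I'll compute the carrier pose from the plate and rim.

```bash
python3 - <<'E'
from h import *
c=np.load("pics/w1.npy",allow_pickle=True); im=cv2.imread("pics/w1.png")
P=[onz(c,u,v,.012) for u,v in [(278,135),(378,133),(376,204),(282,206)]]
print(np.array(P),[np.linalg.norm(P[i]-P[i-1]) for i in range(4)])
H=[onz(c,u,v,.012) for u,v in [(292,188),(363,188)]]; print(H,np.linalg.norm(H[0]-H[1]))
# project expected rim given hole-based estimate
d=(H[1]-H[0]);d/=np.linalg.norm(d); psi=np.arctan2(-d[0],d[1]);print("psi",np.degrees(psi))
xa=np.array([np.cos(psi),np.sin(psi),0]);m=(H[0]+H[1])/2-.025*xa; print("axis",m)
m[2]=.062
for k in range(48):
    a=k*np.pi/24; q=proj(c,m+.032*np.array([np.cos(a),np.sin(a),0])); im[int(q[1]),int(q[0])]=(0,0,255)
for a in (-.069,-.102):
    q=proj(c,[*(m+a*xa)[:2],.060]);cv2.circle(im,(int(q[0]),int(q[1])),2,(0,255,0),1)
for y in (-.045,.045):
    q=m+.025*xa+y*np.array([-np.sin(psi),np.cos(psi),0]);q[2]=.012;q=proj(c,q);cv2.circle(im,(int(q[0]),int(q[1])),2,(255,0,0),1)
a=cv2.resize(im[70:230,240:420],(720,560) and (630,560),interpolation=cv2.INTER_NEAREST);cv2.imwrite("pics/w1c.png",cv2.convertScaleAbs(a,alpha=1.7))
E
```

```text
[[0.4076 0.1651 0.012 ]
 [0.3932 0.2846 0.012 ]
 [0.4828 0.2963 0.012 ]
 [0.4977 0.1752 0.012 ]] [np.float64(0.09069983543690477), np.float64(0.12038542446297398), np.float64(0.09034230146005319), np.float64(0.12205934782628419)]
[array([0.4722, 0.1864, 0.012 ]), array([0.4631, 0.2764, 0.012 ])] 0.09048290362880798
psi 5.743966275467183
axis [0.4428 0.2289 0.012 ]
```

View pics/w1c.png

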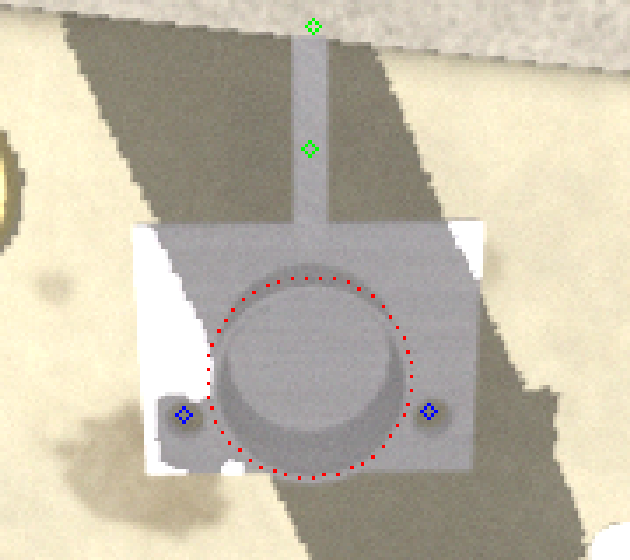

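The residuals are small: plate sides come out at 90 to 91 and 120 to 122 mm, and the hole spacing at 90.5 mm. The carrier axis is at about (0.4445, 0.2297) with a yaw of about 6.8°. I'll descend and grip.

```bash

python3 -m inch '[[[0,0.05,0.1],[0,0,-0.01]],[[0,0.1,0.2],[0,0,-0.03]],[[0,0.1,0.3],[0,0,-0.03]],[[0,0.1,0.4],[0,0,-0.03]],[[0,0.1,0.5],[0,0,-0.03]],[[0,0.1,0.6],[0,0,-0.03]],[[0,0.1,0.7],[0,0,-0.03]],[[0,0.1,0.8],[0,0,-0.03]],[[0,0.1,0.85],[0,0,-0.03]],[[0,0.1,0.85],[0,0,-0.03]]]' 1 60
python3 -m inch '[[[0,0,0.1],[0,0,0]],[[0,0,0.2],[0,0,0]],[[0,0,0.3],[0,0,0]],[[0,0,0.4],[0,0,0]],[[0,0,0.5],[0,0,0]],[[0,0,0.6],[0,0,0]],[[0,0,0.7],[0,0,0]],[[0,0,0.8],[0,0,0]],[[0,0,0.85],[0,0,0]],[[0,0,0.85],[0,0,0]]]'
python3 - <<'E'
from h import *
im,c=shot("wrist","w2"); o=manip.get_obs();print(o["position"],R.from_quat(o["ee_rot"]).as_matrix()[:,1])
E
```

```text
clock: 6.15
position: [0.4435, 0.2298, 0.1627]
ee_rot: [-0.062, 0.998, -0.0, -0.0]
ft_force: [-0.5, -0.4, 0.6]
grip_width: 1.003
grasp_force: 0.0
clock: 7.15
position: [0.4434, 0.2297, 0.0947]
ee_rot: [-0.062, 0.998, -0.0, -0.0]
ft_force: [0.2, -0.1, -0.0]
grip_width: 1.001
grasp_force: 0.0
[0.4437 0.2299 0.0951] [-0.1233  0.9924 -0.0001]
```

View pics/w2.png

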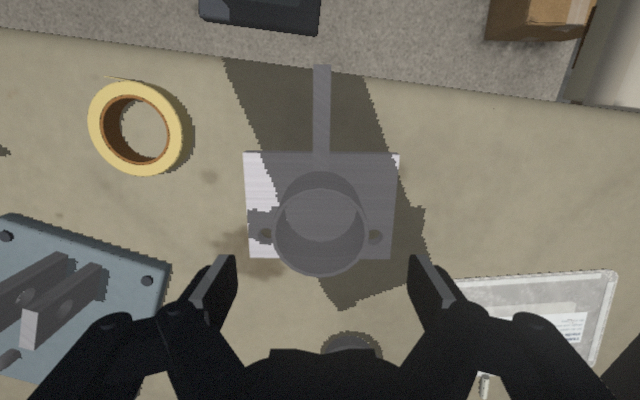

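The carrier sits square in view: plate corners at (244,153), (399,153), (392,258) and (248,258), holes at (266,236) and (376,237). I'll re-check the axis from this distance.

```bash
python3 - <<'E'
from h import *
c=np.load("pics/w2.npy",allow_pickle=True)
P=np.array([onz(c,u,v,.012) for u,v in [(244,153),(399,153),(392,258),(248,258)]])
print(P.mean(0),[np.linalg.norm(P[i]-P[i-1]) for i in range(4)])
H=[onz(c,u,v,.012) for u,v in [(266,236),(376,237)]]; print(H,np.linalg.norm(H[0]-H[1]))
d=H[1]-H[0];psi=np.arctan2(-d[0],d[1]);print(np.degrees(psi),sum(H)/2-.025*np.array([np.cos(psi),np.sin(psi),0]))
C=c[3]; m=[.4445,.2297,.062]
l=onz(c,273,225,.062);r=onz(c,367,225,.062);b=onz(c,320,277,.062);print("rim",(l+r)/2,np.linalg.norm(l-r),b)
E
```

```text
[0.445  0.2297 0.012 ] [np.float64(0.0905090327629966), np.float64(0.1187174986715511), np.float64(0.09041084425359633), np.float64(0.1238656231009855)]
[array([0.4751, 0.1872, 0.012 ]), array([0.4644, 0.2789, 0.012 ])] 0.09229721038583913
6.606421393116798 [0.4449 0.2302 0.012 ]
rim [0.4384 0.2286 0.062 ] 0.060661746613940325 [0.4766 0.2334 0.062 ]
```

```bash

python3 -m inch '[[[-0.01,0,0.1],[0,0,0]],[[-0.015,0,0.2],[0,0,0]],[[-0.015,0,0.3],[0,0,0]],[[-0.015,0,0.4],[0,0,0]],[[-0.015,0,0.5],[0,0,0]],[[-0.015,0,0.6],[0,0,0]],[[-0.015,0,0.7],[0,0,0]],[[-0.015,0,0.8],[0,0,0]],[[-0.015,0,0.84],[0,0,0]],[[-0.015,0,0.84],[0,0,0]]]' 1 60
python3 -m inch '[[[0,0,0],[0,0,0]],[[0,0,0],[0,0,0]],[[0,0,0],[0,0,0]],[[0,0,0],[0,0,0]],[[0,0,0],[0,0,0]],[[0,0,0],[0,0,0]],[[0,0,0],[0,0,0]],[[0,0,0],[0,0,0]],[[0,0,0],[0,0,0]],[[0,0,0],[0,0,0]]]' 0 60
python3 -m inch '[[[0,0,-0.05],[0,0,0]],[[0,0,-0.1],[0,0,0]],[[0,0,-0.2],[0,0,0]],[[0,0,-0.3],[0,0,0]],[[0,0,-0.4],[0,0,0]],[[0,0,-0.5],[0,0,0]],[[0,0,-0.6],[0,0,0]],[[0,0,-0.7],[0,0,0]],[[0,0,-0.8],[0,0,0]],[[0,0,-0.8],[0,0,0]]]'
python3 - <<'E'
from h import *
im,c=shot("wrist","w3"); o=manip.get_obs();print(o["position"],o["ee_rot"],R.from_quat(o["ee_rot"]).as_matrix()[:,1])
E
```

```text
clock: 8.2
position: [0.4447, 0.2299, 0.0276]
ee_rot: [-0.062, 0.998, -0.0, -0.0]
ft_force: [0.6, -0.3, -0.5]
grip_width: 1.0
grasp_force: 0.0
clock: 9.2
position: [0.4453, 0.23, 0.0292]
ee_rot: [-0.062, 0.998, 0.0, 0.0]
ft_force: [-3.0, -2.1, 9.8]
grip_width: 0.745
grasp_force: 64.0
clock: 10.2
position: [0.4456, 0.2304, 0.0934]
ee_rot: [-0.062, 0.998, 0.001, 0.001]
ft_force: [0.2, -0.7, -3.9]
grip_width: 0.74
grasp_force: 66.9
[0.4452 0.2303 0.0927] [-0.0618  0.9981  0.0004  0.0005] [-0.1234  0.9924  0.0006]
```

View pics/w3.png

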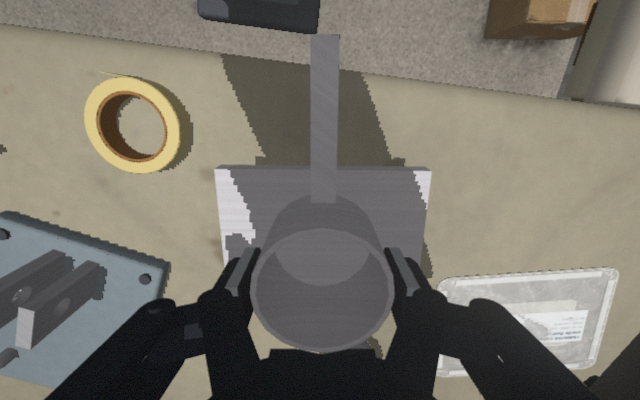

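The carrier is held at a width of 63 mm, with the plate level across the view. The lug end is at (325,36) and the rim centre at (321,290). I'll lift it and move to where the dock can be seen clear of the fingers, turning toward the dock's yaw on the way.

```bash

python3 -m inch '[[[-0.05,-0.02,-0.1],[0,0,0]],[[-0.15,-0.04,-0.2],[0,0,0]],[[-0.25,-0.06,-0.3],[0,0,0]],[[-0.35,-0.08,-0.4],[0,0,0]],[[-0.45,-0.1,-0.5],[0,0,0]],[[-0.55,-0.12,-0.6],[0,0,0]],[[-0.65,-0.14,-0.7],[0,0,0]],[[-0.75,-0.16,-0.8],[0,0,0]],[[-0.85,-0.17,-0.85],[0,0,0]],[[-0.95,-0.18,-0.86],[0,0,0]]]'
python3 -m inch '[[[-0.1,-0.02,-0.1],[0,0,0.05]],[[-0.2,-0.04,-0.2],[0,0,0.1]],[[-0.3,-0.06,-0.3],[0,0,0.15]],[[-0.4,-0.08,-0.4],[0,0,0.2]],[[-0.5,-0.1,-0.5],[0,0,0.25]],[[-0.6,-0.12,-0.6],[0,0,0.3]],[[-0.7,-0.14,-0.7],[0,0,0.35]],[[-0.8,-0.16,-0.8],[0,0,0.4]],[[-0.9,-0.18,-0.85],[0,0,0.45]],[[-0.95,-0.18,-0.86],[0,0,0.48]]]'
python3 -m inch '[[[0,0,0],[0,0,0]],[[0,0,0],[0,0,0]],[[0,0,0],[0,0,0]],[[0,0,0],[0,0,0]],[[0,0,0],[0,0,0]],[[0,0,0],[0,0,0]],[[0,0,0],[0,0,0]],[[0,0,0],[0,0,0]],[[0,0,0],[0,0,0]],[[0,0,0],[0,0,0]]]' | head -3
python3 - <<'E'
from h import *
im,c=shot("wrist","w4"); o=manip.get_obs();print(o["position"],o["ft_force"],R.from_quat(o["ee_rot"]).as_matrix()[:,1])
# tilt check on w3
c=np.load("pics/w3.npy",allow_pickle=True)
p=np.array([.4452,.2303]);psi=np.radians(6.9);xa=np.array([np.cos(psi),np.sin(psi)]);ya=np.array([-xa[1],xa[0]]);z0=.0635
for n,x,y,z in [("cornL",-.045,-.06,.012),("cornR",-.045,.06,.012),("lugend",-.102,-.005,.06),("lugend",-.102,.005,.06),("rimfront",.032,0,.062)]:
    print(n,proj(c,[*(p+x*xa+y*ya),z0+z]))
E
```

```text
clock: 11.25
position: [0.523, 0.2253, 0.1615]
ee_rot: [-0.062, 0.998, 0.0, 0.0]
ft_force: [0.6, 0.7, -4.9]
grip_width: 0.74
grasp_force: 67.2
clock: 12.25
position: [0.6004, 0.22, 0.2303]
ee_rot: [0.128, 0.992, 0.0, 0.0]
ft_force: [0.0, -0.2, -5.8]
grip_width: 0.744
grasp_force: 67.2
clock: 13.25
position: [0.5993, 0.2202, 0.2297]
ee_rot: [0.126, 0.992, 0.0, 0.0]
[0.5993 0.2203 0.2297] [ 0.7304  0.129  -4.819 ] [0.2505 0.9681 0.0002]
cornL [212.5275 168.1471]
cornR [428.5676 169.0875]
lugend [306.1453  34.6974]
lugend [335.4309  34.8562]
rimfront [319.7881 350.0401]
```

View pics/w4.png

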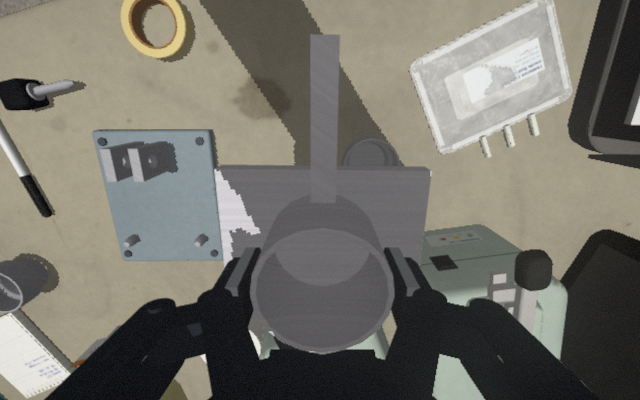

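The carrier is level and matches the prediction within 2 to 3 px, which is about 1.2 mm along tool y and probably camera bias. The dock is in full view: plate corners at (94,130), (212,130), (217,261) and (122,260), ears at (115,160) and (155,160), pegs at (131,241) and (201,240). I'll zoom in.

```bash
python3 - <<'E'
from h import *
im=cv2.imread("pics/w4.png")
a=cv2.resize(im[120:270,80:230],(600,600),interpolation=cv2.INTER_CUBIC)
cv2.imwrite("pics/w4c.png",cv2.convertScaleAbs(a,alpha=1.3))
E
```

```text
(no output)
```

View pics/w4c.png

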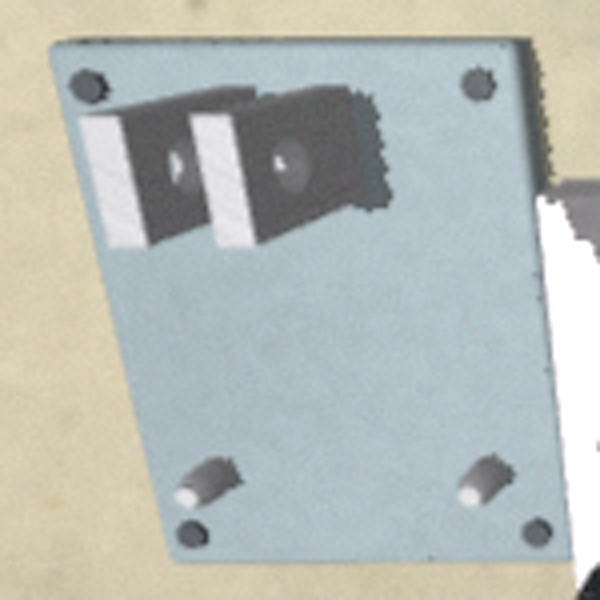

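The zoom shows the plate corners, the two white peg tips at zoom (186,497) and (470,496), and the white ear tops. I'll fit the dock pose from those.

```bash
python3 - <<'E'
from h import *
c=np.load("pics/w4.npy",allow_pickle=True)
px=lambda p:(80+(p[0]-1.5)/4,120+(p[1]-1.5)/4)
F=[((52,42),-115,-70,15),((516,40),-115,70,15),((172,562),60,-70,15),((572,558),60,70,15),((186,497),25,-45,33),((470,496),25,45,33)]
for j,q in enumerate([(80,117),(120,115),(149,247),(108,247),(191,113),(231,113),(258,246),(217,246)]):
    F.append((q,[-102,-102,-68,-68][j%4],[-19,-9,-9,-19,9,19,19,9][j],75))
W=np.array([onz(c,*px(f[0]),f[3]/1000) for f in F])[:,:2];L=np.array([f[1:3] for f in F])/1000
def fit(W,L):
    w=W[:,0]+1j*W[:,1];l=L[:,0]+1j*L[:,1];lm,wm=l.mean(),w.mean()
    s=(np.conj(l-lm)@(w-wm)) ;a=np.angle(s);t=wm-lm*np.exp(1j*a);return t,np.degrees(a),(w-l*np.exp(1j*a)-t)*np.exp(-1j*a)*1000
for idx in (range(14),range(4),range(4,6),range(6,14)):
    t,a,r=fit(W[list(idx)],L[list(idx)]);print(t,a,np.round(r,1))
# carrier as held in this view: z0 underside
o=manip.get_obs();M=R.from_quat(o["ee_rot"]).as_matrix();p=o["position"]
z0=p[2]-.0292
C=np.array([onz(c,215,167,z0+.012),onz(c,430,170,z0+.012),onz(c,311,36,z0+.06),onz(c,340,36,z0+.06)])[:,:2]
t,a,r=fit(C,np.array([[-45,-60],[-45,60],[-102,-5],[-102,5]])/1000);print("carrier",t,a,np.round(r,1),"tcp",p,np.degrees(np.arctan2(-M[0,1],M[1,1])))
E
```

```text
(0.6116281285231563+0.0069065334270101576j) -14.289498518539006 [ 0.4+2.6j  0.1+0.1j -1. +1.6j -2.2-1.6j  0.5-0.4j  0.3+0.1j  0.7-0.3j
  0.2-0.1j  0.5-0.3j  0.4-0.9j -0.2-0.2j -0.2-0.1j  0.3+0.1j  0.2-0.5j]
(0.611121890965444+0.007638378308882564j) -14.454700017089955 [ 1.3+1.7j  0.6-0.8j -0.1+1.1j -1.7-2.1j]
(0.6119560230669848+0.0066372724189336174j) -14.19124641981818 [ 0.-0.2j -0.+0.2j]
(0.6118541427884978+0.006825342712011868j) -14.104401962376324 [ 0.4+0.j  -0. +0.2j  0.2-0.j   0.1-0.7j -0.4+0.2j -0.4+0.2j  0.1+0.4j
  0. -0.3j]
carrier (0.5989565399319497+0.2205708024458609j) -15.24226499592109 [-0.4+0.5j -0.4-0.5j  0.4+0.1j  0.3-0.1j] tcp [0.5993 0.2203 0.2297] -14.509517198118866
```

The dock is at (0.6118, 0.0067) with yaw −14.2°; the ears and pegs agree to 0.5 mm. I'll carry over and start descending.

```bash

python3 -m inch '[[[-0.03,-0.05,0],[0,0,-0.01]],[[-0.06,-0.15,0],[0,0,-0.02]],[[-0.09,-0.25,0],[0,0,-0.02]],[[-0.12,-0.35,0],[0,0,-0.02]],[[-0.15,-0.45,0],[0,0,-0.02]],[[-0.18,-0.55,0],[0,0,-0.02]],[[-0.21,-0.65,0],[0,0,-0.02]],[[-0.24,-0.75,0],[0,0,-0.02]],[[-0.26,-0.8,0],[0,0,-0.02]],[[-0.28,-0.85,0],[0,0,-0.02]]]' | sed -n 2,4p
python3 -m inch '[[[-0.03,-0.05,0.05],[0,0,0]],[[-0.06,-0.15,0.1],[0,0,0]],[[-0.09,-0.25,0.15],[0,0,0]],[[-0.12,-0.35,0.2],[0,0,0]],[[-0.15,-0.45,0.25],[0,0,0]],[[-0.18,-0.55,0.3],[0,0,0]],[[-0.21,-0.65,0.35],[0,0,0]],[[-0.24,-0.75,0.4],[0,0,0]],[[-0.26,-0.8,0.45],[0,0,0]],[[-0.28,-0.85,0.45],[0,0,0]]]' | sed -n 2,4p
python3 -m inch '[[[-0.03,-0.05,0.05],[0,0,0]],[[-0.06,-0.15,0.1],[0,0,0]],[[-0.09,-0.25,0.15],[0,0,0]],[[-0.12,-0.35,0.2],[0,0,0]],[[-0.15,-0.45,0.25],[0,0,0]],[[-0.18,-0.55,0.3],[0,0,0]],[[-0.21,-0.65,0.35],[0,0,0]],[[-0.24,-0.75,0.4],[0,0,0]],[[-0.26,-0.8,0.5],[0,0,0]],[[-0.27,-0.84,0.5],[0,0,0]]]' | sed -n 2,4p
python3 -m inch '[[[0,0,0],[0,0,0]],[[0,0,0],[0,0,0]],[[0,0,0],[0,0,0]],[[0,0,0],[0,0,0]],[[0,0,0],[0,0,0]],[[0,0,0],[0,0,0]],[[0,0,0],[0,0,0]],[[0,0,0],[0,0,0]],[[0,0,0],[0,0,0]],[[0,0,0],[0,0,0]]]' | head -4
python3 - <<'E'
from h import *
im,c=shot("wrist","w5")
a=cv2.resize(im[0:200,200:440],(720,600),interpolation=cv2.INTER_CUBIC);cv2.imwrite("pics/w5c.png",cv2.convertScaleAbs(a,alpha=1.4))
o=manip.get_obs();M=R.from_quat(o["ee_rot"]).as_matrix();print(o["position"],o["ft_force"],np.degrees(np.arctan2(-M[0,1],M[1,1])))
E
```

```text
position: [0.604, 0.1485, 0.2298]
ee_rot: [0.119, 0.993, 0.0, 0.0]
ft_force: [-0.2, -0.2, -5.9]
position: [0.6095, 0.0771, 0.193]
ee_rot: [0.119, 0.993, -0.0, -0.0]
ft_force: [-0.8, -0.2, -4.3]
position: [0.6143, 0.0066, 0.1523]
ee_rot: [0.119, 0.993, -0.0, -0.001]
ft_force: [0.0, -0.1, -5.5]
clock: 17.3
position: [0.6149, 0.0071, 0.1537]
ee_rot: [0.119, 0.993, 0.0, -0.0]
ft_force: [1.1, 1.2, -5.1]
[0.6149 0.0071 0.1537] [-0.409   0.3269 -4.3672] -13.610379737405863
```

View pics/w5c.png

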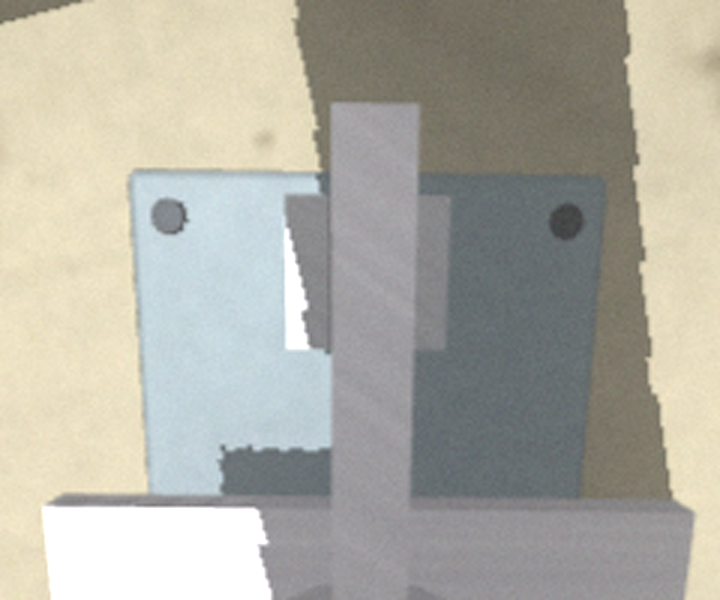

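The lug hovers right above the gap between the ears: ears' outer edges at zoom x 285 and 450, lug at 331 to 420. I'll compute the remaining offset.

```bash
python3 - <<'E'
from h import *
c=np.load("pics/w5.npy",allow_pickle=True)
px=lambda p:(200+(p[0]-1)/3,(p[1]-1)/3)
def fit(W,L):
    w=W[:,0]+1j*W[:,1];l=L[:,0]+1j*L[:,1];lm,wm=l.mean(),w.mean()
    a=np.angle(np.conj(l-lm)@(w-wm));t=wm-lm*np.exp(1j*a);return t,np.degrees(a),np.round((w-l*np.exp(1j*a)-t)*np.exp(-1j*a)*1000,1)
def run(F,z0=0):
    W=np.array([onz(c,*px(f[0]),f[3]/1000+z0) for f in F])[:,:2];return fit(W,np.array([f[1:3] for f in F])/1000)
d=run([((285,196),-102,-19,75),((285,350),-68,-19,75),((450,196),-102,19,75),((446,350),-68,19,75),((134,172),-115,-70,15),((604,176),-115,70,15)]);print(d)
o=manip.get_obs();p=o["position"]
for dz in (.0292,.031):
    q=run([((45,508),-45,-60,12),((693,513),-45,60,12),((331,103),-102,-5,60),((420,103),-102,5,60)],p[2]-dz);print(q)
e=d[0]-q[0];M=R.from_quat(o["ee_rot"]).as_matrix();print("tool shift",M.T@[e.real,e.imag,0],"yaw",d[1]-q[1])
E
```

```text
(np.complex128(0.612073658987098+0.0075140788768970485j), np.float64(-14.047147212407685), array([-0. -0.j ,  0.1-0.7j, -0.4-0.1j, -0.3+0.2j,  0.4+2.3j,  0.2-1.6j]))
(np.complex128(0.6147103055783495+0.007719268555753042j), np.float64(-14.003326027529564), array([ 0.3+0.1j,  0.3-0.2j, -0.3-0.j , -0.4+0.1j]))
(np.complex128(0.6147340633228928+0.007722371682345786j), np.float64(-14.004452641075732), array([ 0.7-0.6j,  0.7+0.5j, -0.6-0.1j, -0.7+0.2j]))
tool shift [ 0.0025 -0.0008 -0.    ] yaw -0.04269457133195331
```

```bash

python3 -m inch '[[[0.01,0,0.05],[0,0,0]],[[0.02,-0.01,0.15],[0,0,0]],[[0.03,-0.01,0.25],[0,0,0]],[[0.03,-0.01,0.35],[0,0,0]],[[0.03,-0.01,0.45],[0,0,0]],[[0.03,-0.01,0.55],[0,0,0]],[[0.03,-0.01,0.65],[0,0,0]],[[0.03,-0.01,0.75],[0,0,0]],[[0.03,-0.01,0.85],[0,0,0]],[[0.03,-0.01,0.9],[0,0,0]]]'
python3 - <<'E'
from h import *
im,c=shot("wrist","w6")
a=cv2.resize(im[0:200,200:440],(720,600),interpolation=cv2.INTER_CUBIC);cv2.imwrite("pics/w6c.png",cv2.convertScaleAbs(a,alpha=1.4))
E
```

```text
clock: 18.35
position: [0.612, 0.0069, 0.0807]
ee_rot: [0.118, 0.993, -0.0, -0.0]
ft_force: [-0.6, 0.4, -4.4]
grip_width: 0.743
grasp_force: 67.2
```

View pics/w6c.png

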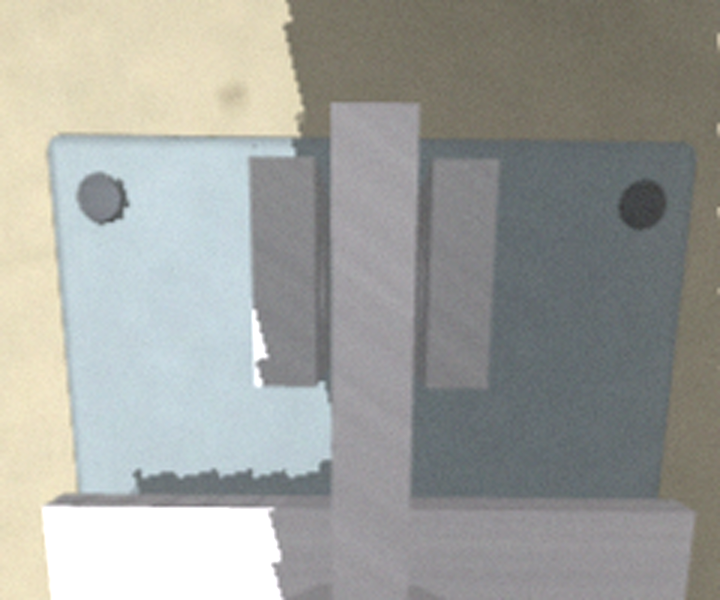

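The lug, at zoom x 331 to 420, is centred between the ears (250 to 499). I'll check once more in x, then lower.

```bash
python3 - <<'E'
from h import *
c=np.load("pics/w6.npy",allow_pickle=True)
px=lambda p:(200+(p[0]-1)/3,(p[1]-1)/3)
def fit(W,L):
    w=W[:,0]+1j*W[:,1];l=L[:,0]+1j*L[:,1];lm,wm=l.mean(),w.mean()
    a=np.angle(np.conj(l-lm)@(w-wm));t=wm-lm*np.exp(1j*a);return t,np.degrees(a),np.round((w-l*np.exp(1j*a)-t)*np.exp(-1j*a)*1000,1)
def run(F,z0=0):
    W=np.array([onz(c,*px(f[0]),f[3]/1000+z0) for f in F])[:,:2];return fit(W,np.array([f[1:3] for f in F])/1000)
d=run([((250,157),-102,-19,75),((254,386),-68,-19,75),((499,158),-102,19,75),((488,388),-68,19,75),((48,138),-115,-70,15),((692,146),-115,70,15)]);print(d)
o=manip.get_obs();p=o["position"]
q=run([((45,508),-45,-60,12),((693,513),-45,60,12),((331,103),-102,-5,60),((420,103),-102,5,60)],p[2]-.0292);print(q)
e=d[0]-q[0];M=R.from_quat(o["ee_rot"]).as_matrix();print(p,"tool shift",M.T@[e.real,e.imag,0],"yaw",d[1]-q[1])
E
```

```text
(np.complex128(0.6121504101798423+0.007297787493533603j), np.float64(-14.063455314120182), array([-0.3+0.3j, -0.3-0.1j, -0.6+0.2j, -0.3+0.3j,  0.6+1.2j,  0.9-1.9j]))
(np.complex128(0.6118249504797191+0.0075173426914196505j), np.float64(-14.005488662229537), array([ 0.4-0.j ,  0.3-0.1j, -0.3-0.j , -0.4+0.1j]))
[0.6118 0.0068 0.0804] tool shift [-0.0004 -0.0001 -0.    ] yaw -0.05796665189064498
```

```bash

python3 -m inch '[[[-0.005,0,0.05],[0,0,0]],[[-0.005,0,0.1],[0,0,0]],[[-0.005,0,0.15],[0,0,0]],[[-0.005,0,0.2],[0,0,0]],[[-0.005,0,0.24],[0,0,0]],[[-0.005,0,0.28],[0,0,0]],[[-0.005,0,0.32],[0,0,0]],[[-0.005,0,0.35],[0,0,0]],[[-0.005,0,0.37],[0,0,0]],[[-0.005,0,0.38],[0,0,0]]]'
python3 -m inch '[[[0,0,0.01],[0,0,0]],[[0,0,0.02],[0,0,0]],[[0,0,0.03],[0,0,0]],[[0,0,0.04],[0,0,0]],[[0,0,0.05],[0,0,0]],[[0,0,0.06],[0,0,0]],[[0,0,0.07],[0,0,0]],[[0,0,0.07],[0,0,0]],[[0,0,0.07],[0,0,0]],[[0,0,0.07],[0,0,0]]]'
```

```text
clock: 19.4
position: [0.6127, 0.0068, 0.0511]
ee_rot: [0.119, 0.993, 0.0, -0.0]
ft_force: [-0.0, 1.2, -4.8]
grip_width: 0.74
grasp_force: 67.3
clock: 20.4
position: [0.6128, 0.0067, 0.0457]
ee_rot: [0.119, 0.993, 0.0, 0.0]
ft_force: [0.4, -0.1, -4.9]
grip_width: 0.743
grasp_force: 67.3
```

```bash

python3 -m inch '[[[0,0,0.01],[0,0,0]],[[0,0,0.02],[0,0,0]],[[0,0,0.03],[0,0,0]],[[0,0,0.04],[0,0,0]],[[0,0,0.04],[0,0,0]],[[0,0,0.04],[0,0,0]],[[0,0,0.04],[0,0,0]],[[0,0,0.04],[0,0,0]],[[0,0,0.04],[0,0,0]],[[0,0,0.04],[0,0,0]]]'
```

```text
clock: 21.4
position: [0.613, 0.0068, 0.0442]
ee_rot: [0.118, 0.993, 0.0, 0.0]
ft_force: [-8.8, 1.2, 13.1]
grip_width: 0.741
grasp_force: 69.0
```

Contact came at z = 0.0442, exactly the seated height. I'll release, rise and check the seating.

```bash

python3 -m inch '[[[0,0,0],[0,0,0]],[[0,0,0],[0,0,0]],[[0,0,0],[0,0,0]],[[0,0,0],[0,0,0]],[[0,0,0],[0,0,0]],[[0,0,0],[0,0,0]],[[0,0,-0.05],[0,0,0]],[[0,0,-0.1],[0,0,0]],[[0,0,-0.2],[0,0,0]],[[0,0,-0.3],[0,0,0]]]' 1 60
python3 -m inch '[[[0,0,-0.1],[0,0,0]],[[0,0,-0.2],[0,0,0]],[[0,0,-0.3],[0,0,0]],[[0,0,-0.4],[0,0,0]],[[0,0,-0.5],[0,0,0]],[[0,0,-0.6],[0,0,0]],[[0,0,-0.7],[0,0,0]],[[0,0,-0.8],[0,0,0]],[[0,0,-0.9],[0,0,0]],[[0,0,-0.95],[0,0,0]]]' | head -2
python3 - <<'E'
from h import *
im,c=shot("wrist","w7");shot("top","t7");shot("side","s7")
o=manip.get_obs();print(o["position"],o["joint_pos"])
t=cv2.imread("pics/t7.png");s=cv2.imread("pics/s7.png")
O=np.zeros((600,800,3),np.uint8);O[:300,:480]=cv2.resize(im[0:300],(480,225)).repeat(1,0).__class__((300,480,3),np.uint8) if 0 else cv2.resize(im,(480,300))
O[300:600,:400]=cv2.resize(s[140:215,225:325],(400,300),interpolation=cv2.INTER_CUBIC)
O[300:600,400:800]=cv2.resize(t[170:245,220:320],(400,300),interpolation=cv2.INTER_CUBIC)
cv2.imwrite("pics/c7.png",O)
c=np.load("pics/w4.npy",allow_pickle=True)
g=onz(c,22,93,.03);tip=onz(c,75,85,.015);print("pin",g,tip)
E
```

```text
clock: 22.4
position: [0.6129, 0.0067, 0.0674]
ee_rot: [0.119, 0.993, 0.0, 0.0]
ft_force: [0.9, -0.0, 0.1]
grip_width: 1.001
grasp_force: 0.0
clock: 23.4
position: [0.6131, 0.0067, 0.1435]
[0.6128 0.0068 0.1426] [-0.3893  0.3784  0.3821  1.6254 -0.1506  1.1667  1.3608]
pin [ 0.4302 -0.0745  0.03  ] [ 0.4336 -0.0254  0.015 ]
```

View pics/c7.png

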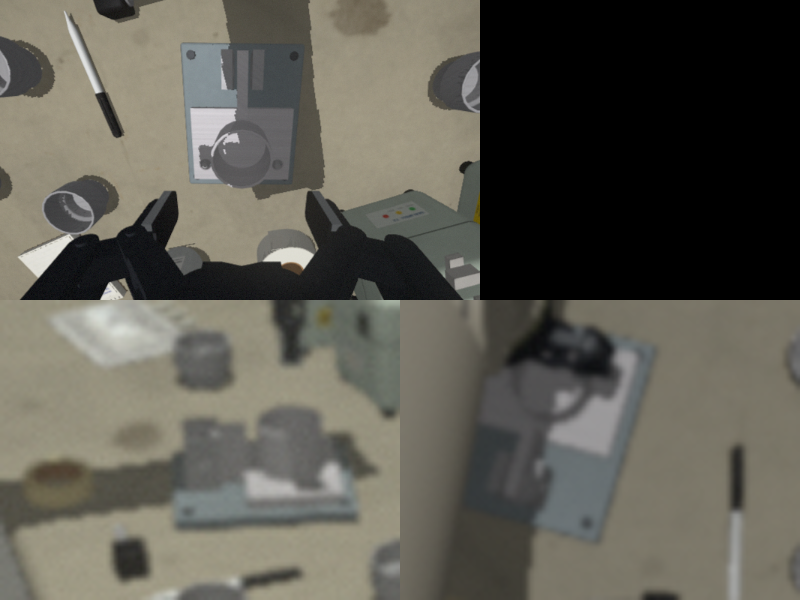

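The carrier sits flat and square on the dock in all three views, with its lug between the ears. Only two picture views remain, so from here I'll measure with masks in code. Next I go over the pin with the tool turned about 80°.

```bash

python3 -m inch '[[[0.1,-0.05,-0.05],[0,0,0.1]],[[0.2,-0.15,-0.1],[0,0,0.2]],[[0.3,-0.25,-0.15],[0,0,0.3]],[[0.4,-0.35,-0.2],[0,0,0.4]],[[0.5,-0.45,-0.2],[0,0,0.5]],[[0.6,-0.55,-0.2],[0,0,0.6]],[[0.7,-0.65,-0.2],[0,0,0.7]],[[0.8,-0.7,-0.2],[0,0,0.8]],[[0.9,-0.75,-0.2],[0,0,0.85]],[[0.98,-0.8,-0.2],[0,0,0.9]]]' 1 60| sed -n 2,3p
python3 -m inch '[[[0.03,-0.1,0],[0,0,0.1]],[[0.06,-0.2,0],[0,0,0.2]],[[0.09,-0.3,0],[0,0,0.3]],[[0.12,-0.4,0],[0,0,0.4]],[[0.15,-0.5,0],[0,0,0.5]],[[0.18,-0.6,0],[0,0,0.6]],[[0.2,-0.7,0],[0,0,0.7]],[[0.2,-0.8,0],[0,0,0.8]],[[0.2,-0.9,0],[0,0,0.85]],[[0.2,-0.95,0],[0,0,0.9]]]' | sed -n 2,3p
python3 - <<'E'
from h import *
import time
im,c=shot("wrist","w8")
o=manip.get_obs();print(o["position"],o["joint_pos"])
for g in ([.43,-.089,.03],): print("expected px",proj(c,g))
hsv=cv2.cvtColor(im,cv2.COLOR_BGR2HSV)
m=(im.max(2)<60).astype(np.uint8)
n,l,s,ct=cv2.connectedComponentsWithStats(m)
for i in range(1,n):
    if s[i,4]>60: print(s[i],ct[i],onz(c,*ct[i],.02))
E
```

```text
position: [0.5208, -0.0371, 0.1581]
ee_rot: [0.456, 0.89, -0.0, -0.0]
position: [0.4498, -0.069, 0.1581]
ee_rot: [0.736, 0.677, -0.0, -0.0]
[ 0.4496 -0.0693  0.1581] [-0.5053 -0.009   0.5626  2.0109  0.0051  1.1391 -0.0302]
expected px [304.4397 211.2451]
[161  60  40  14 275] [185.6618  65.6255] [0.339  0.0508 0.02  ]
[366 133  10   9  64] [370.375 137.25 ] [ 0.4981 -0.024   0.02  ]
[288 189  30  34 377] [303.0928 205.87  ] [ 0.4283 -0.0868  0.02  ]
[   26   255   592   145 39006] [320.6148 355.1101] [ 0.4301 -0.2793  0.02  ]
```

```bash
python3 - <<'E'
from h import *
c=np.load("pics/w8.npy",allow_pickle=True);im=cv2.imread("pics/w8.png")
hsv=cv2.cvtColor(im,cv2.COLOR_BGR2HSV).astype(int)
r=im[125:232,270:340].astype(int)
print("sat (b-r) rows every 6, cols every 3; bench is yellowish")
for v in range(126,232,6): print(v,[int(x) for x in (im[v,276:336:3,2].astype(int)-im[v,276:336:3,0])], )
print("val")
for v in range(126,232,6): print(v,[int(x) for x in im[v,276:336:3].max(1)])
E
```

```text
sat (b-r) rows every 6, cols every 3; bench is yellowish
126 [17, 15, 14, 13, 15, 16, 16, 18, 16, 16, 16, 15, 18, 18, 15, 15, 16, 17, 15, 15]
132 [17, 15, 15, 18, 16, 17, 13, 16, 16, 17, 17, 18, 17, 17, 17, 15, 19, 16, 18, 19]
138 [17, 18, 14, 16, 17, 15, 18, 18, 13, 17, 12, 16, 16, 16, 14, 14, 14, 14, 20, 17]
144 [16, 17, 17, 17, 16, 16, 15, 3, 2, 15, 14, 16, 16, 17, 14, 18, 15, 17, 17, 17]
150 [18, 15, 16, 18, 16, 16, 16, -2, -1, 0, 16, 16, 18, 15, 18, 18, 18, 20, 16, 16]
156 [19, 20, 16, 17, 15, 14, 15, -1, 1, 1, 18, 18, 17, 16, 16, 15, 15, 18, 18, 15]
162 [19, 18, 19, 17, 16, 18, 17, 2, 0, 1, 14, 15, 17, 17, 19, 17, 15, 16, 16, 17]
168 [14, 18, 21, 15, 17, 18, 18, 2, -2, 1, 12, 17, 16, 18, 15, 16, 16, 17, 17, 18]
174 [34, 32, 23, 16, 19, 15, 18, 0, 1, 0, 12, 15, 18, 18, 16, 15, 14, 16, 15, 17]
180 [31, 33, 31, 34, 31, 33, 30, 7, 2, -1, 7, 27, 32, 33, 32, 32, 24, 19, 18, 15]
186 [31, 35, 33, 32, 33, 26, 23, 5, -1, -1, 3, 15, 15, 18, 21, 31, 30, 32, 29, 29]
192 [32, 32, 32, 30, 27, 10, 1, 1, 1, -2, 1, 0, 4, 4, 16, 32, 33, 33, 33, 33]
198 [32, 32, 31, 31, 1, 5, 4, 4, 3, 2, 4, 2, 3, 
[... 1388 characters left out ...]
181, 179, 173, 166]
192 [185, 181, 181, 183, 156, 46, 150, 167, 186, 177, 164, 111, 48, 46, 98, 182, 179, 180, 180, 172]
198 [182, 180, 181, 185, 49, 56, 57, 58, 59, 56, 64, 61, 60, 52, 87, 182, 181, 182, 179, 178]
204 [187, 186, 187, 187, 54, 65, 65, 63, 66, 66, 66, 68, 67, 51, 91, 177, 182, 182, 182, 182]
210 [184, 184, 186, 185, 56, 63, 66, 64, 65, 62, 61, 65, 65, 53, 104, 183, 179, 180, 182, 181]
216 [184, 179, 182, 184, 75, 58, 63, 60, 63, 59, 61, 62, 60, 57, 154, 182, 187, 185, 184, 185]
222 [184, 180, 183, 183, 173, 54, 55, 52, 52, 54, 60, 69, 77, 139, 185, 181, 181, 181, 182, 179]
228 [185, 179, 182, 182, 182, 184, 186, 184, 181, 186, 182, 179, 182, 185, 185, 181, 185, 183, 181, 182]
```

Saturation separates the steel shaft (|R−B| below 9) from the bench cleanly. I'll fit the shaft's centre line at z = 15 mm and the grip's top.

```bash
python3 - <<'E'
from h import *
c=np.load("pics/w8.npy",allow_pickle=True);im=cv2.imread("pics/w8.png").astype(int)
s=im[:,:,2]-im[:,:,0]
L=[]
for v in range(146,178,2):
    k=np.where(s[v,285:325]<8)[0]+285; k=k[(k>290)&(k<312)]; L.append(onz(c,k.mean(),v,.015)[:2]); 
L=np.array(L); p=np.polyfit(L[:,1],L[:,0],1); print("dx/dy",p,"psi",np.degrees(-np.arctan(p[0])),np.std(L[:,0]-np.polyval(p,L[:,1])))
tip=[v for v in range(130,150) if (s[v,294:304]<9).sum()>=2][0];print("tip row",tip,onz(c,299,tip,.015))
m=np.zeros(s.shape,np.uint8);m[192:226,284:322]=(im.max(2)[192:226,284:322]<75);
r=cv2.minAreaRect(cv2.findNonZero(m));print(r)
print("grip top far/left/right edge @z.03",onz(c,303,224.5,.03)-0,onz(c,287.5,207,.03),onz(c,316.5,207,.03), "top near edge",onz(c,303,197,.03))
E
```

```text
dx/dy [0.0581 0.4319] psi -3.3257657919429646 0.0002151104836069854
tip row 143 [ 0.4303 -0.0245  0.015 ]
((302.0, 207.0), (30.0, 30.0), 90.0)
grip top far/left/right edge @z.03 [ 0.4272 -0.1029  0.03  ] [ 0.414  -0.0833  0.03  ] [ 0.4422 -0.0856  0.03  ] top near edge [ 0.4301 -0.0743  0.03  ]
```

The pin's grip centre is at (0.4272, −0.0882) with a yaw of −3.3°. The tip-to-centre distance of 63 mm and the 28 mm cube width match the description. I'll descend and grip.

```bash

python3 -m inch '[[[-0.05,-0.05,0.1],[0,0,-0.03]],[[-0.1,-0.1,0.2],[0,0,-0.03]],[[-0.15,-0.15,0.3],[0,0,-0.03]],[[-0.2,-0.2,0.4],[0,0,-0.03]],[[-0.25,-0.25,0.5],[0,0,-0.03]],[[-0.26,-0.26,0.6],[0,0,-0.03]],[[-0.26,-0.26,0.7],[0,0,-0.03]],[[-0.26,-0.26,0.8],[0,0,-0.03]],[[-0.26,-0.26,0.9],[0,0,-0.03]],[[-0.26,-0.26,0.97],[0,0,-0.03]]]' 1 60
python3 -m inch '[[[0,0,0.1],[0,0,0]],[[0,0,0.2],[0,0,0]],[[0,0,0.3],[0,0,0]],[[0,0,0.4],[0,0,0]],[[0,0,0.5],[0,0,0]],[[0,0,0.6],[0,0,0]],[[0,0,0.7],[0,0,0]],[[0,0,0.8],[0,0,0]],[[0,0,0.9],[0,0,0]],[[0,0,0.96],[0,0,0]]]' | sed -n 2,4p
python3 -m inch '[[[0,0,0],[0,0,0]],[[0,0,0],[0,0,0]],[[0,0,0],[0,0,0]],[[0,0,0],[0,0,0]],[[0,0,0],[0,0,0]],[[0,0,0],[0,0,0]],[[0,0,0],[0,0,0]],[[0,0,0],[0,0,0]],[[0,0,0],[0,0,0]],[[0,0,0],[0,0,0]]]' 0 50
```

```text
clock: 26.6
position: [0.4281, -0.0876, 0.0801]
ee_rot: [0.727, 0.687, -0.0, -0.0]
ft_force: [0.2, 0.7, -0.2]
grip_width: 0.999
grasp_force: 0.0
position: [0.4279, -0.0876, 0.0033]
ee_rot: [0.727, 0.687, -0.0, -0.0]
ft_force: [0.5, -0.2, 0.8]
clock: 28.6
position: [0.4285, -0.0876, 0.0046]
ee_rot: [0.727, 0.687, 0.0, 0.0]
ft_force: [-1.2, -0.1, 6.7]
grip_width: 0.339
grasp_force: 49.9
```

The grip is held at 28.8 mm. I'll lift, move to the standoff before the ear, turn to the dock's yaw, and measure the pin and clevis in the wrist image.

```bash

python3 -m inch '[[[0,0,-0.1],[0,0,0]],[[0,0,-0.2],[0,0,0]],[[0,0,-0.3],[0,0,0]],[[0,0,-0.4],[0,0,0]],[[0,0,-0.5],[0,0,0]],[[0,0,-0.6],[0,0,0]],[[0,0,-0.7],[0,0,0]],[[0,0,-0.8],[0,0,0]],[[0,0,-0.9],[0,0,0]],[[0,0,-0.95],[0,0,0]]]' | sed -n 2,4p
python3 -m inch '[[[0.03,0.1,0],[0,0,0.02]],[[0.06,0.2,0],[0,0,0.05]],[[0.09,0.3,0],[0,0,0.08]],[[0.12,0.4,0],[0,0,0.1]],[[0.15,0.5,0],[0,0,0.13]],[[0.18,0.6,0],[0,0,0.16]],[[0.21,0.7,0],[0,0,0.2]],[[0.24,0.8,0],[0,0,0.22]],[[0.27,0.9,0],[0,0,0.24]],[[0.29,0.95,0],[0,0,0.24]]]' 
python3 -m inch '[[[0,0,0],[0,0,0]],[[0,0,0],[0,0,0]],[[0,0,0],[0,0,0]],[[0,0,0],[0,0,0]],[[0,0,0],[0,0,0]],[[0,0,0],[0,0,0]],[[0,0,0],[0,0,0]],[[0,0,0],[0,0,0]],[[0,0,0],[0,0,0]],[[0,0,0],[0,0,0]]]' | head -2
python3 - <<'E'
from h import *
im,c=shot("wrist","w9");o=manip.get_obs();p=o["position"];M=R.from_quat(o["ee_rot"]).as_matrix()
print(p,np.degrees(np.arctan2(M[1,1],M[0,1])))
T=lambda q:p+M@np.array(q)
zo=.0104
print("pred shaft root,tip",proj(c,T([.015,0,-zo])),proj(c,T([.063,0,-zo])))
dk=np.array([.612,.007]);a=np.radians(-14.1);xa=np.array([np.cos(a),np.sin(a)]);ya=np.array([-xa[1],xa[0]])
D=lambda x,y,z:np.array([*(dk+x*xa+y*ya),z])
for y in (-.019,-.009,.009,.019): print("ear",y,proj(c,D(-.102,y,.075)),proj(c,D(-.068,y,.075)))
print("lug",proj(c,D(-.102,-.005,.075)),proj(c,D(-.102,.005,.075)))
E
```

```text
position: [0.4285, -0.0876, 0.081]
ee_rot: [0.727, 0.687, 0.0, 0.0]
ft_force: [-0.2, 0.0, -0.9]
clock: 30.6
position: [0.5062, -0.0686, 0.0801]
ee_rot: [0.788, 0.615, 0.0, 0.0]
ft_force: [-0.4, -0.1, -1.3]
grip_width: 0.34
grasp_force: 49.5
clock: 31.6
position: [0.5054, -0.0688, 0.0801]
[ 0.5053 -0.0688  0.0801] -14.066971858750154
pred shaft root,tip [323.5511 239.9274] [323.9059 142.3716]
ear -0.019 [288.295  101.0019] [359.4932 101.1589]
ear -0.009 [287.5843  78.4532] [360.3855  78.6103]
ear 0.009 [286.2209  35.1989] [362.0971  35.3559]
ear 0.019 [285.4125   9.5521] [363.112    9.7088]
lug [287.2909  69.1468] [286.5337  45.1238]
```

```bash
python3 - <<'E'
import cv2
im=cv2.imread("pics/w9.png");a=cv2.resize(im[0:250,230:430],(480,600),interpolation=cv2.INTER_CUBIC)
cv2.imwrite("pics/w9c.png",cv2.convertScaleAbs(a,alpha=1.3))
E
```

```text
(no output)
```

View pics/w9c.png

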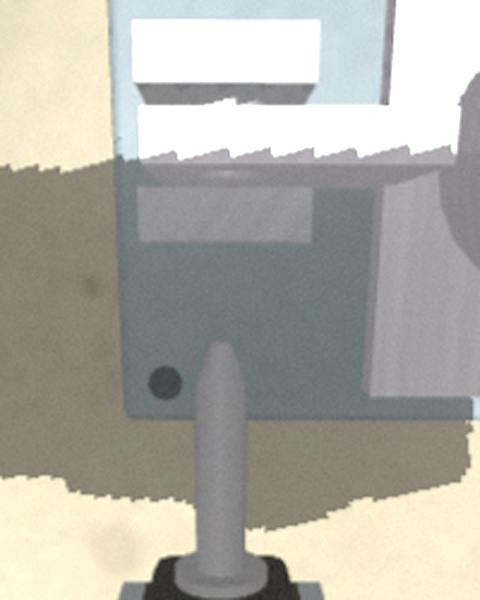

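The shaft points straight at the near ear: tip at px (322.5,142.5), ear top spanning 287 to 360 px by 78 to 101. All are within 1 px of prediction, so the lateral error is about 0.6 mm against 3 mm of clearance. I'll lower and insert.

```bash

python3 -m inch '[[[0,0.01,0.05],[0,0,0]],[[0,0.01,0.1],[0,0,0]],[[0,0.01,0.15],[0,0,0]],[[0,0.01,0.2],[0,0,0]],[[0,0.01,0.25],[0,0,0]],[[0,0.01,0.3],[0,0,0]],[[0,0.01,0.35],[0,0,0]],[[0,0.01,0.4],[0,0,0]],[[0,0.01,0.45],[0,0,0]],[[0,0.01,0.48],[0,0,0]]]' | sed -n 2,4p
python3 -m inch '[[[0.05,0,0],[0,0,0]],[[0.1,0,0],[0,0,0]],[[0.15,0,0],[0,0,0]],[[0.2,0,0],[0,0,0]],[[0.25,0,0],[0,0,0]],[[0.3,0,0],[0,0,0]],[[0.33,0,0],[0,0,0]],[[0.36,0,0],[0,0,0]],[[0.38,0,0],[0,0,0]],[[0.4,0,0],[0,0,0]]]' | sed -n 2,4p
```

```text
position: [0.506, -0.069, 0.0413]
ee_rot: [0.788, 0.615, -0.0, -0.0]
ft_force: [0.2, 0.5, -0.8]
position: [0.5139, -0.0379, 0.0417]
ee_rot: [0.788, 0.615, 0.0, -0.0]
ft_force: [-0.3, -0.4, -1.3]
```

```bash

python3 -m inch '[[[0.05,0,0],[0,0,0]],[[0.1,0,0],[0,0,0]],[[0.15,0,0],[0,0,0]],[[0.2,0,0],[0,0,0]],[[0.25,0,0],[0,0,0]],[[0.3,0,0],[0,0,0]],[[0.33,0,0],[0,0,0]],[[0.36,0,0],[0,0,0]],[[0.38,0,0],[0,0,0]],[[0.39,0,0],[0,0,0]]]' | sed -n 2,4p
python3 -m inch '[[[0.01,0,0],[0,0,0]],[[0.01,0,0],[0,0,0]],[[0.02,0,0],[0,0,0]],[[0.02,0,0],[0,0,0]],[[0.03,0,0],[0,0,0]],[[0.03,0,0],[0,0,0]],[[0.04,0,0],[0,0,0]],[[0.04,0,0],[0,0,0]],[[0.04,0,0],[0,0,0]],[[0.04,0,0],[0,0,0]]]'
```

```text
position: [0.5215, -0.0076, 0.0417]
ee_rot: [0.788, 0.615, 0.0, -0.0]
ft_force: [-1.2, 0.3, -1.2]
clock: 35.65
position: [0.522, -0.0055, 0.0417]
ee_rot: [0.789, 0.615, -0.0, 0.0]
ft_force: [-2.2, -4.6, 0.5]
grip_width: 0.344
grasp_force: 49.7
```

Contact at local y = −34.0 mm, exactly home. I'll press lightly, lower the shaft onto the hole's floor, release and rise.

```bash

python3 -m inch '[[[0.01,0,0.01],[0,0,0]],[[0.02,0,0.02],[0,0,0]],[[0.02,0,0.03],[0,0,0]],[[0.02,0,0.035],[0,0,0]],[[0.02,0,0.04],[0,0,0]],[[0.02,0,0.04],[0,0,0]],[[0.02,0,0.04],[0,0,0]],[[0.02,0,0.04],[0,0,0]],[[0.02,0,0.04],[0,0,0]],[[0.02,0,0.04],[0,0,0]]]' | sed -n 2,4p
python3 -m inch '[[[0,0,0],[0,0,0]],[[0,0,0],[0,0,0]],[[0,0,0],[0,0,0]],[[0,0,0],[0,0,0]],[[0,0,0],[0,0,0]],[[0,0,-0.02],[0,0,0]],[[0,0,-0.1],[0,0,0]],[[0,0,-0.2],[0,0,0]],[[0,0,-0.3],[0,0,0]],[[0,0,-0.4],[0,0,0]]]' 0.6 50 | sed -n 2,5p
python3 -m inch '[[[0,0,-0.1],[0,0,0]],[[0,0,-0.2],[0,0,0]],[[0,0,-0.3],[0,0,0]],[[0,0,-0.4],[0,0,0]],[[0,0,-0.5],[0,0,0]],[[0,0,-0.6],[0,0,0]],[[0,0,-0.7],[0,0,0]],[[0,0,-0.8],[0,0,0]],[[0,0,-0.9],[0,0,0]],[[0,0,-0.95],[0,0,0]]]' 1 60 | sed -n 2,4p
python3 - <<'E'
from h import *
im,c=shot("wrist","w10");it,ct=shot("top","t10");iss,cs=shot("side","s10")
dk=np.array([.612,.007]);a=np.radians(-14.1);xa=np.array([np.cos(a),np.sin(a)]);ya=np.array([-xa[1],xa[0]])
D=lambda x,y,z:np.array([*(dk+x*xa+y*ya),z])
for n,P in [("grip top +y edge",D(-.085,-.019,.064)),("grip top -y",D(-.085,-.049,.064)),("grip L",D(-.1,-.034,.064)),("grip R",D(-.07,-.034,.064)),("tip",D(-.085,.029,.049)),("ear edge",D(-.085,-.019,.075))]: print(n,proj(c,P))
v=im.max(2); m=(v<75).astype(np.uint8);n,l,s,ctr=cv2.connectedComponentsWithStats(m)
for i in range(1,n):
    if 100<s[i,4]<9000: print(s[i],ctr[i])
print(manip.get_obs()["position"],manip.get_obs()["joint_pos"])
# dish detection in top: bright-rim / grey low-saturation blobs
sat=it.max(2).astype(int)-it.min(2); print("top sat at dishes",[int(sat[v,u]) for u,v in [(326,185),(367,202),(327,237),(373,241),(178,193),(400,180)]])
m=((sat<14)&(it.max(2)>50)&(it.max(2)<200)).astype(np.uint8);m=cv2.morphologyEx(m,cv2.MORPH_CLOSE,np.ones((3,3)))
n,l,s,ctr=cv2.connectedComponentsWithStats(m)
for i in range(1,n):
    if 150<s[i,4]<700 and 13<s[i,2]<32 and 13<s[i,3]<32: print(s[i],ctr[i],onz(ct,*ctr[i],.03))
E
```

```text
position: [0.5225, -0.0055, 0.0387]
ee_rot: [0.789, 0.614, -0.001, 0.001]
ft_force: [-3.1, -10.7, 3.6]
position: [0.5229, -0.003, 0.0715]
ee_rot: [0.788, 0.615, 0.0, 0.0]
ft_force: [0.1, 0.5, -0.2]
grip_width: 0.599
position: [0.523, -0.0031, 0.1474]
ee_rot: [0.788, 0.615, 0.0, 0.0]
ft_force: [0.3, 0.2, -0.2]
grip top +y edge [321.663  190.8852]
grip top -y [321.599  225.4524]
grip L [303.2559 208.4643]
grip R [340.0048 208.5403]
tip [321.7928 127.8773]
ear edge [321.6453 194.9876]
[297  84  11  13 116] [302.0172  90.0517]
[138 102  36  50 518] [149.0483 128.6544]
[ 302  195   38   32 1090] [321.1532 210.2147]
[344 292  50  19 474] [368.4557 301.1308]
[  0 328  19  24 143] [  9.9441 339.1818]
[ 0.5227 -0.003   0.1466] [-0.5996  0.1842  0.5767  1.8654 -0.1112  1.1235 -0.2278]
top sat at dishes [0, 0, 1, 1, 0, 18]
[241 122  28  29 527] [254.5996 136.1651] [0.8079 0.0297 0.03  ]
[290 128  24  25 365] [301.2466 141.7288] [ 0.7906 -0.1317  0.03  ]
[317 173  20  22 350] [326.5629 183.5943] [ 0.645  -0.2212  0.03  ]
[166 183  24  21 376] [177.6223 192.7234] [0.6044 0.2796 0.03  ]
[433 188  17  26 220] [440.5818 200.3182] [ 0.595  -0.6012  0.03  ]
[357 192  22  21 360] [367.6528 201.6722] [ 0.5858 -0.3591  0.03  ]
[390 200  25  22 385] [402.2338 210.4208] [ 0.5585 -0.4735  0.03  ]
[317 227  22  21 346] [327.7341 236.9971] [ 0.4655 -0.2282  0.03  ]
[363 231  22  21 371] [373.6631 240.9704] [ 0.4555 -0.3787  0.03  ]
```

The grip blob at px 302–340 × 195–227 matches the prediction for "home" (303–340 × 191–225), so the pin is in. The dishes still stand where they were. I'll go to dish 1, whose rim I'll measure from its silhouette.

```bash
cat > dish.py <<'E'
from h import *
import sys
def find(name,guess,zr=.048):
    im,c=shot("wrist",name);o=manip.get_obs();p=o["position"];M=R.from_quat(o["ee_rot"]).as_matrix()
    i=im.astype(int); m=((i[:,:,2]-i[:,:,0]<9)&(i.max(2)>72)).astype(np.uint8)
    g=proj(c,[*guess,zr*.6]); 
    m=cv2.morphologyEx(m,cv2.MORPH_OPEN,np.ones((3,3)))
    n,l,s,ct=cv2.connectedComponentsWithStats(m)
    d=[(np.hypot(*(ct[k]-g)),k) for k in range(1,n) if s[k,4]>700]
    if not d: print("none"); return
    k=min(d)[1]; v,u=np.where(l==k); vb=np.percentile(v,99.8)+.5
    uc=(u.min()+u.max())/2
    P=onz(c,uc,vb,zr); q=P+.032*M[:,0]
    w=proj(c,q); a=onz(c,u.min()-.5,w[1],zr);b=onz(c,u.max()+.5,w[1],zr)
    print("blob",s[k],"guess px",g,"width",np.linalg.norm(a-b)); q[:2]+=0
    # lateral from widest pair
    lat=((a+b)/2-q)@M[:,1]; q=q+lat*M[:,1]
    e=M.T@(q-p); print("rim centre",q,"tcp",p,"shift shares x,y",e[:2]/.08)
if __name__=="__main__": find(sys.argv[1],[float(sys.argv[2]),float(sys.argv[3])],float(sys.argv[4]) if len(sys.argv)>4 else .048)
E
python3 -m inch '[[[-0.08,0.07,0],[0,0,0]],[[-0.15,0.14,0],[0,0,0]],[[-0.23,0.21,0],[0,0,0]],[[-0.31,0.28,0],[0,0,0]],[[-0.39,0.35,0],[0,0,0]],[[-0.46,0.42,0],[0,0,0]],[[-0.54,0.49,0],[0,0,0]],[[-0.62,0.56,0],[0,0,0]],[[-0.7,0.63,0],[0,0,0]],[[-0.77,0.7,0],[0,0,0]]]' 1 60 | sed -n 2,2p
python3 -m inch '[[[-0.08,0.07,0],[0,0,0]],[[-0.15,0.14,0],[0,0,0]],[[-0.23,0.21,0],[0,0,0]],[[-0.31,0.28,0],[0,0,0]],[[-0.39,0.35,0],[0,0,0]],[[-0.46,0.42,0],[0,0,0]],[[-0.54,0.49,0],[0,0,0]],[[-0.62,0.56,0],[0,0,0]],[[-0.7,0.63,0],[0,0,0]],[[-0.77,0.7,0],[0,0,0]]]'  | sed -n 2,2p
python3 -m inch '[[[-0.08,0.07,0],[0,0,0]],[[-0.15,0.14,0],[0,0,0]],[[-0.23,0.21,0],[0,0,0]],[[-0.31,0.28,0],[0,0,0]],[[-0.39,0.35,0],[0,0,0]],[[-0.46,0.42,0],[0,0,0]],[[-0.54,0.49,0],[0,0,0]],[[-0.62,0.56,0],[0,0,0]],[[-0.7,0.63,0],[0,0,0]],[[-0.74,0.68,0],[0,0,0]]]'  | sed -n 2,4p
python3 dish.py w11 .64 -.221
```

```text
position: [0.5623, -0.0771, 0.1465]
position: [0.6017, -0.1505, 0.1465]
position: [0.6399, -0.2215, 0.1465]
ee_rot: [0.789, 0.615, -0.0, 0.0]
ft_force: [0.1, -1.1, -0.8]
blob [ 289  159   73   75 4318] guess px [322.9172 192.6027] width 0.06290691208601636
rim centre [ 0.6416 -0.2218  0.048 ] tcp [ 0.6401 -0.2218  0.1464] shift shares x,y [0.005  0.0179]
```

```bash

python3 -m inch '[[[0.005,0.01,0.1],[0,0,0]],[[0.005,0.02,0.2],[0,0,0]],[[0.005,0.02,0.3],[0,0,0]],[[0.005,0.02,0.4],[0,0,0]],[[0.005,0.02,0.5],[0,0,0]],[[0.005,0.02,0.6],[0,0,0]],[[0.005,0.02,0.7],[0,0,0]],[[0.005,0.02,0.8],[0,0,0]],[[0.005,0.02,0.82],[0,0,0]],[[0.005,0.02,0.82],[0,0,0]]]' 1 60 | sed -n 2,2p
python3 -m inch '[[[0,0,0.1],[0,0,0]],[[0,0,0.2],[0,0,0]],[[0,0,0.3],[0,0,0]],[[0,0,0.4],[0,0,0]],[[0,0,0.5],[0,0,0]],[[0,0,0.6],[0,0,0]],[[0,0,0.7],[0,0,0]],[[0,0,0.75],[0,0,0]],[[0,0,0.8],[0,0,0]],[[0,0,0.8],[0,0,0]]]' | sed -n 2,4p
python3 -m inch '[[[0,0,0],[0,0,0]],[[0,0,0],[0,0,0]],[[0,0,0],[0,0,0]],[[0,0,0],[0,0,0]],[[0,0,0],[0,0,0]],[[0,0,0],[0,0,0]],[[0,0,0],[0,0,0]],[[0,0,0],[0,0,0]],[[0,0,0],[0,0,0]],[[0,0,0],[0,0,0]]]' 0 60
python3 -m inch '[[[0,0,-0.05],[0,0,0]],[[0,0,-0.1],[0,0,0]],[[0,0,-0.2],[0,0,0]],[[0,0,-0.3],[0,0,0]],[[0,0,-0.4],[0,0,0]],[[0,0,-0.5],[0,0,0]],[[0,0,-0.6],[0,0,0]],[[0,0,-0.7],[0,0,0]],[[0,0,-0.85],[0,0,0]],[[0,0,-0.97],[0,0,0]]]' 
python3 dish.py w12 .6416 -.2218 .127
```

```text
position: [0.6413, -0.2204, 0.0805]
position: [0.6412, -0.2203, 0.0164]
ee_rot: [0.788, 0.615, -0.0, -0.0]
ft_force: [0.1, -0.7, 0.5]
clock: 44.85
position: [0.642, -0.2207, 0.018]
ee_rot: [0.788, 0.615, 0.001, 0.001]
ft_force: [-0.3, -0.1, 6.1]
grip_width: 0.728
grasp_force: 66.2
clock: 45.85
position: [0.6416, -0.2205, 0.0957]
ee_rot: [0.788, 0.615, 0.0, 0.0]
ft_force: [0.4, 0.0, -1.4]
grip_width: 0.733
grasp_force: 65.8
blob [  252   208   140   146 15728] guess px [323.8581 242.3025] width 0.0626613559467272
rim centre [ 0.6401 -0.2222  0.127 ] tcp [ 0.6423 -0.2209  0.0974] shift shares x,y [-0.0233 -0.0219]
```

The dish is held level: rim at the expected height, offset 1.5 mm in tool x. I'll carry it to the socket.

```bash

python3 -m inch '[[[0.05,-0.03,-0.1],[0,0,0]],[[0.12,-0.06,-0.2],[0,0,0]],[[0.22,-0.09,-0.3],[0,0,0]],[[0.32,-0.12,-0.4],[0,0,0]],[[0.42,-0.15,-0.4],[0,0,0]],[[0.52,-0.2,-0.4],[0,0,0]],[[0.62,-0.24,-0.4],[0,0,0]],[[0.72,-0.28,-0.4],[0,0,0]],[[0.82,-0.32,-0.4],[0,0,0]],[[0.9,-0.35,-0.4],[0,0,0]]]' | sed -n 2,2p
python3 -m inch '[[[0.09,-0.03,-0.02],[0,0,0]],[[0.18,-0.06,-0.04],[0,0,0]],[[0.27,-0.1,-0.06],[0,0,0]],[[0.36,-0.14,-0.08],[0,0,0]],[[0.45,-0.18,-0.1],[0,0,0]],[[0.54,-0.21,-0.12],[0,0,0]],[[0.63,-0.25,-0.14],[0,0,0]],[[0.72,-0.28,-0.16],[0,0,0]],[[0.81,-0.32,-0.18],[0,0,0]],[[0.9,-0.35,-0.2],[0,0,0]]]' | sed -n 2,2p
python3 -m inch '[[[0.09,-0.03,0],[0,0,0]],[[0.18,-0.06,0],[0,0,0]],[[0.27,-0.1,0],[0,0,0]],[[0.36,-0.14,0],[0,0,0]],[[0.45,-0.18,0],[0,0,0]],[[0.54,-0.21,0],[0,0,0]],[[0.63,-0.25,0],[0,0,0]],[[0.72,-0.29,0],[0,0,0]],[[0.81,-0.33,0],[0,0,0]],[[0.87,-0.35,0],[0,0,0]]]' | sed -n 2,2p
python3 -m inch '[[[0,0,0],[0,0,0]],[[0,0,0],[0,0,0]],[[0,0,0.02],[0,0,0]],[[0,0,0.04],[0,0,0]],[[0,0,0.06],[0,0,0]],[[0,0,0.1],[0,0,0]],[[0,0,0.13],[0,0,0]],[[0,0,0.16],[0,0,0]],[[0,0,0.2],[0,0,0]],[[0,0,0.2],[0,0,0]]]' | sed -n 2,4p
python3 - <<'E'
from h import *
im,c=shot("wrist","w13");it,ct=shot("top","t13");o=manip.get_obs();p=o["position"];M=R.from_quat(o["ee_rot"]).as_matrix();print(p)
dk=np.array([.612,.007]);a=np.radians(-14.1);xa=np.array([np.cos(a),np.sin(a)]);ya=np.array([-xa[1],xa[0]])
print("TCP in dock frame",(p[:2]-dk)@xa,(p[:2]-dk)@ya, "foot z",p[2]-.018)
E
```

```text
position: [0.6316, -0.1428, 0.1263]
position: [0.6219, -0.0665, 0.1426]
position: [0.6117, 0.0082, 0.1425]
position: [0.6116, 0.0072, 0.1259]
ee_rot: [0.788, 0.615, -0.0, -0.0]
ft_force: [0.1, 0.0, -1.7]
[0.6118 0.0072 0.1264]
TCP in dock frame -0.0002452437440783852 0.0001104165125055729 foot z 0.1084390225842219
```

```bash

python3 -m inch '[[[0.015,0.005,0.06],[0,0,0]],[[0.015,0.005,0.12],[0,0,0]],[[0.015,0.005,0.18],[0,0,0]],[[0.015,0.005,0.24],[0,0,0]],[[0.015,0.005,0.3],[0,0,0]],[[0.015,0.005,0.36],[0,0,0]],[[0.015,0.005,0.42],[0,0,0]],[[0.015,0.005,0.47],[0,0,0]],[[0.015,0.005,0.52],[0,0,0]],[[0.015,0.005,0.55],[0,0,0]]]' | sed -n 2,4p
python3 -m inch '[[[0,0,0.01],[0,0,0]],[[0,0,0.02],[0,0,0]],[[0,0,0.03],[0,0,0]],[[0,0,0.04],[0,0,0]],[[0,0,0.05],[0,0,0]],[[0,0,0.06],[0,0,0]],[[0,0,0.07],[0,0,0]],[[0,0,0.08],[0,0,0]],[[0,0,0.09],[0,0,0]],[[0,0,0.09],[0,0,0]]]' | sed -n 2,4p
```

```text
position: [0.6124, 0.0083, 0.0821]
ee_rot: [0.788, 0.615, -0.0, -0.0]
ft_force: [0.0, -0.3, -1.3]
position: [0.6126, 0.0083, 0.0753]
ee_rot: [0.788, 0.615, 0.0, 0.0]
ft_force: [0.2, 0.0, -1.5]
```

```bash

python3 -m inch '[[[0,0,0.01],[0,0,0]],[[0,0,0.02],[0,0,0]],[[0,0,0.02],[0,0,0]],[[0,0,0.03],[0,0,0]],[[0,0,0.03],[0,0,0]],[[0,0,0.03],[0,0,0]],[[0,0,0.03],[0,0,0]],[[0,0,0.03],[0,0,0]],[[0,0,0.03],[0,0,0]],[[0,0,0.03],[0,0,0]]]' | sed -n 2,4p
```

```text
position: [0.6128, 0.0084, 0.0749]
ee_rot: [0.788, 0.615, 0.001, -0.0]
ft_force: [-9.5, 0.0, 17.1]
```

Dish 1 is seated, with contact at the predicted height. I'll release it and go to dish 2.

```bash

python3 -m inch '[[[0,0,0],[0,0,0]],[[0,0,0],[0,0,0]],[[0,0,0],[0,0,0]],[[0,0,0],[0,0,0]],[[0,0,-0.02],[0,0,0]],[[0,0,-0.1],[0,0,0]],[[0,0,-0.2],[0,0,0]],[[0,0,-0.35],[0,0,0]],[[0,0,-0.5],[0,0,0]],[[0,0,-0.65],[0,0,0]]]' 1 60 | sed -n 2,5p
python3 -m inch '[[[-0.05,0.01,-0.1],[0,0,0]],[[-0.12,0.03,-0.2],[0,0,0]],[[-0.22,0.04,-0.25],[0,0,0]],[[-0.32,0.05,-0.25],[0,0,0]],[[-0.42,0.06,-0.25],[0,0,0]],[[-0.52,0.08,-0.25],[0,0,0]],[[-0.62,0.1,-0.25],[0,0,0]],[[-0.72,0.12,-0.25],[0,0,0]],[[-0.82,0.14,-0.25],[0,0,0]],[[-0.91,0.15,-0.25],[0,0,0]]]' | sed -n 2,2p
python3 -m inch '[[[-0.09,0.01,0],[0,0,0]],[[-0.18,0.03,0],[0,0,0]],[[-0.27,0.04,0],[0,0,0]],[[-0.36,0.05,0],[0,0,0]],[[-0.45,0.06,0],[0,0,0]],[[-0.54,0.08,0],[0,0,0]],[[-0.63,0.1,0],[0,0,0]],[[-0.72,0.12,0],[0,0,0]],[[-0.82,0.14,0],[0,0,0]],[[-0.91,0.15,0],[0,0,0]]]' | sed -n 2,2p
python3 -m inch '[[[-0.09,0.01,0],[0,0,0]],[[-0.18,0.03,0],[0,0,0]],[[-0.27,0.04,0],[0,0,0]],[[-0.36,0.05,0],[0,0,0]],[[-0.45,0.06,0],[0,0,0]],[[-0.54,0.08,0],[0,0,0]],[[-0.63,0.1,0],[0,0,0]],[[-0.72,0.12,0],[0,0,0]],[[-0.82,0.14,0],[0,0,0]],[[-0.91,0.15,0],[0,0,0]]]' | sed -n 2,2p
python3 -m inch '[[[-0.09,0.01,0],[0,0,0]],[[-0.18,0.03,0],[0,0,0]],[[-0.27,0.04,0],[0,0,0]],[[-0.36,0.05,0],[0,0,0]],[[-0.45,0.06,0],[0,0,0]],[[-0.54,0.08,0],[0,0,0]],[[-0.63,0.1,0],[0,0,0]],[[-0.72,0.12,0],[0,0,0]],[[-0.82,0.14,0],[0,0,0]],[[-0.91,0.15,0],[0,0,0]]]' | sed -n 2,2p
python3 -m inch '[[[-0.09,0.01,0],[0,0,0]],[[-0.18,0.03,0],[0,0,0]],[[-0.27,0.04,0],[0,0,0]],[[-0.36,0.05,0],[0,0,0]],[[-0.45,0.06,0],[0,0,0]],[[-0.54,0.08,0],[0,0,0]],[[-0.63,0.1,0],[0,0,0]],[[-0.72,0.12,0],[0,0,0]],[[-0.82,0.14,0],[0,0,0]],[[-0.91,0.15,0],[0,0,0]]]' | sed -n 1,2p
cat > top.py <<'E'
from h import *
it,ct=shot("top")
sat=it.max(2).astype(int)-it.min(2)
m=((sat<14)&(it.max(2)>50)&(it.max(2)<200)).astype(np.uint8);m=cv2.morphologyEx(m,cv2.MORPH_CLOSE,np.ones((3,3)))
n,l,s,ctr=cv2.connectedComponentsWithStats(m)
for i in range(1,n):
    q=onz(ct,*ctr[i],.03)+[-.0034,-.0006,0]
    if 150<s[i,4]<700 and 13<s[i,2]<32 and 13<s[i,3]<32 and q[1]>-.45: print(s[i],q)
E
python3 top.py; python3 dish.py w14 .5825 -.3595
```

```text
position: [0.6128, 0.0082, 0.1264]
ee_rot: [0.788, 0.615, 0.0, 0.0]
ft_force: [-0.4, -0.1, -0.2]
grip_width: 1.003
position: [0.6064, -0.0661, 0.1448]
position: [0.6004, -0.1396, 0.1449]
position: [0.5943, -0.2131, 0.1449]
position: [0.5882, -0.2866, 0.1448]
clock: 59.0
position: [0.5822, -0.3601, 0.1448]
[240 122  29  29 523] [0.8047 0.0293 0.03  ]
[290 128  24  25 371] [ 0.787  -0.1324  0.03  ]
[166 183  24  21 376] [0.601  0.2789 0.03  ]
[363 231  22  21 372] [ 0.452  -0.3793  0.03  ]
blob [ 287  159   74   74 4201] guess px [323.5058 191.2489] width 0.0632551457247578
rim centre [ 0.5823 -0.36    0.048 ] tcp [ 0.5816 -0.3609  0.1448] shift shares x,y [0.0151 0.0059]
```

```bash

python3 -m inch '[[[0,0.005,0.1],[0,0,0]],[[0,0.005,0.2],[0,0,0]],[[0,0.005,0.3],[0,0,0]],[[0,0.005,0.4],[0,0,0]],[[0,0.005,0.5],[0,0,0]],[[0,0.005,0.6],[0,0,0]],[[0,0.005,0.7],[0,0,0]],[[0,0.005,0.8],[0,0,0]],[[0,0.005,0.8],[0,0,0]],[[0,0.005,0.8],[0,0,0]]]' 1 60 | sed -n 2,2p
python3 -m inch '[[[0,0,0.1],[0,0,0]],[[0,0,0.2],[0,0,0]],[[0,0,0.3],[0,0,0]],[[0,0,0.4],[0,0,0]],[[0,0,0.5],[0,0,0]],[[0,0,0.6],[0,0,0]],[[0,0,0.7],[0,0,0]],[[0,0,0.75],[0,0,0]],[[0,0,0.79],[0,0,0]],[[0,0,0.79],[0,0,0]]]' | sed -n 2,4p
python3 -m inch '[[[0,0,0],[0,0,0]],[[0,0,0],[0,0,0]],[[0,0,0],[0,0,0]],[[0,0,0],[0,0,0]],[[0,0,0],[0,0,0]],[[0,0,0],[0,0,0]],[[0,0,0],[0,0,0]],[[0,0,0],[0,0,0]],[[0,0,0],[0,0,0]],[[0,0,0],[0,0,0]]]' 0 60
python3 -m inch '[[[0,0,-0.05],[0,0,0]],[[0,0,-0.1],[0,0,0]],[[0,0,-0.2],[0,0,0]],[[0,0,-0.3],[0,0,0]],[[0,0,-0.4],[0,0,0]],[[0,0,-0.5],[0,0,0]],[[0,0,-0.6],[0,0,0]],[[0,0,-0.7],[0,0,0]],[[0,0,-0.85],[0,0,0]],[[0,0,-0.97],[0,0,0]]]' 
python3 dish.py w15 .582 -.36 .127; python3 top.py
```

```text
position: [0.5826, -0.3596, 0.0808]
position: [0.5825, -0.3594, 0.0173]
ee_rot: [0.788, 0.615, -0.0, -0.0]
ft_force: [-1.2, 0.7, -0.1]
clock: 62.1
position: [0.5832, -0.3599, 0.0189]
ee_rot: [0.788, 0.615, 0.0, 0.001]
ft_force: [-1.5, 0.5, 6.0]
grip_width: 0.736
grasp_force: 65.9
clock: 63.1
position: [0.5828, -0.3597, 0.0965]
ee_rot: [0.788, 0.615, 0.0, 0.0]
ft_force: [0.8, -0.0, -2.0]
grip_width: 0.738
grasp_force: 65.8
blob [  252   206   140   148 14822] guess px [322.2334 240.634 ] width 0.06312041342796815
rim centre [ 0.5811 -0.3621  0.127 ] tcp [ 0.5835 -0.3602  0.0982] shift shares x,y [-0.0315 -0.0219]
[241 122  28  29 523] [0.8044 0.0293 0.03  ]
[290 128  24  25 369] [ 0.7868 -0.1321  0.03  ]
[166 183  24  21 378] [0.6012 0.2791 0.03  ]
[363 231  22  21 373] [ 0.452  -0.3793  0.03  ]
```

```bash

python3 -m inch '[[[0.05,-0.01,-0.1],[0,0,0]],[[0.12,-0.03,-0.2],[0,0,0]],[[0.22,-0.04,-0.3],[0,0,0]],[[0.32,-0.05,-0.4],[0,0,0]],[[0.42,-0.06,-0.5],[0,0,0]],[[0.52,-0.08,-0.5],[0,0,0]],[[0.62,-0.1,-0.5],[0,0,0]],[[0.72,-0.12,-0.5],[0,0,0]],[[0.82,-0.14,-0.5],[0,0,0]],[[0.91,-0.15,-0.5],[0,0,0]]]' | sed -n 2,2p
python3 -m inch '[[[0.09,-0.01,-0.05],[0,0,0]],[[0.18,-0.03,-0.1],[0,0,0]],[[0.27,-0.04,-0.15],[0,0,0]],[[0.36,-0.05,-0.2],[0,0,0]],[[0.45,-0.06,-0.25],[0,0,0]],[[0.54,-0.08,-0.3],[0,0,0]],[[0.63,-0.1,-0.3],[0,0,0]],[[0.72,-0.12,-0.3],[0,0,0]],[[0.82,-0.14,-0.3],[0,0,0]],[[0.91,-0.15,-0.3],[0,0,0]]]' | sed -n 2,2p
python3 -m inch '[[[0.09,-0.01,0],[0,0,0]],[[0.18,-0.03,0],[0,0,0]],[[0.27,-0.04,0],[0,0,0]],[[0.36,-0.05,0],[0,0,0]],[[0.45,-0.06,0],[0,0,0]],[[0.54,-0.08,0],[0,0,0]],[[0.63,-0.1,0],[0,0,0]],[[0.72,-0.12,0],[0,0,0]],[[0.82,-0.14,0],[0,0,0]],[[0.91,-0.15,0],[0,0,0]]]' | sed -n 2,2p
python3 -m inch '[[[0.09,-0.01,0],[0,0,0]],[[0.18,-0.03,0],[0,0,0]],[[0.27,-0.04,0],[0,0,0]],[[0.36,-0.05,0],[0,0,0]],[[0.45,-0.06,0],[0,0,0]],[[0.54,-0.08,0],[0,0,0]],[[0.63,-0.1,0],[0,0,0]],[[0.72,-0.12,0],[0,0,0]],[[0.82,-0.14,0],[0,0,0]],[[0.91,-0.15,0],[0,0,0]]]' | sed -n 2,2p
python3 -m inch '[[[0.09,-0.01,0],[0,0,0]],[[0.18,-0.03,0],[0,0,0]],[[0.27,-0.04,0],[0,0,0]],[[0.36,-0.05,0],[0,0,0]],[[0.45,-0.06,0],[0,0,0]],[[0.54,-0.08,0],[0,0,0]],[[0.63,-0.1,0],[0,0,0]],[[0.72,-0.12,0],[0,0,0]],[[0.82,-0.14,0],[0,0,0]],[[0.9,-0.15,0],[0,0,0]]]' | sed -n 1,2p
python3 top.py
python3 - <<'E'
from h import *
o=manip.get_obs();p=o["position"];M=R.from_quat(o["ee_rot"]).as_matrix();print(p,o["ft_force"],(M.T@(np.array([.6129,.0089,p[2]])-p))/.08)
E
```

```text
position: [0.5886, -0.2851, 0.135]
position: [0.5947, -0.2116, 0.1591]
position: [0.6008, -0.1381, 0.1593]
position: [0.6068, -0.0646, 0.1593]
clock: 68.2
position: [0.6127, 0.0083, 0.1593]
[290 128  24  25 366] [ 0.7867 -0.1324  0.03  ]
[166 183  24  21 381] [0.6007 0.2788 0.03  ]
[317 227  22  21 347] [ 0.4621 -0.2285  0.03  ]
[363 231  22  21 372] [ 0.4521 -0.3794  0.03  ]
[0.6129 0.0096 0.1592] [-0.3147  1.5569 -1.4797] [-0.0088  0.0028 -0.    ]
```

```bash

python3 -m inch '[[[0,0,0.06],[0,0,0]],[[0,0,0.12],[0,0,0]],[[0,0,0.18],[0,0,0]],[[0,0,0.24],[0,0,0]],[[0,0,0.3],[0,0,0]],[[0,0,0.36],[0,0,0]],[[0,0,0.42],[0,0,0]],[[0,0,0.48],[0,0,0]],[[0,0,0.54],[0,0,0]],[[0,0,0.58],[0,0,0]]]' | sed -n 2,4p
python3 -m inch '[[[0,0,0.02],[0,0,0]],[[0,0,0.04],[0,0,0]],[[0,0,0.05],[0,0,0]],[[0,0,0.06],[0,0,0]],[[0,0,0.07],[0,0,0]],[[0,0,0.08],[0,0,0]],[[0,0,0.09],[0,0,0]],[[0,0,0.1],[0,0,0]],[[0,0,0.11],[0,0,0]],[[0,0,0.12],[0,0,0]]]' | sed -n 2,4p
python3 -m inch '[[[0,0,0.01],[0,0,0]],[[0,0,0.01],[0,0,0]],[[0,0,0.01],[0,0,0]],[[0,0,0.01],[0,0,0]],[[0,0,0.01],[0,0,0]],[[0,0,0.01],[0,0,0]],[[0,0,0.01],[0,0,0]],[[0,0,0.01],[0,0,0]],[[0,0,0.01],[0,0,0]],[[0,0,0.01],[0,0,0]]]' | sed -n 2,4p
```

```text
position: [0.6126, 0.0074, 0.1124]
ee_rot: [0.788, 0.615, -0.0, -0.0]
ft_force: [-0.2, -0.8, -1.5]
position: [0.6128, 0.0074, 0.1037]
ee_rot: [0.788, 0.615, 0.0, -0.0]
ft_force: [-4.9, -0.1, 8.6]
position: [0.6128, 0.0074, 0.1037]
ee_rot: [0.788, 0.615, 0.0, -0.0]
ft_force: [-5.0, -0.1, 10.8]
```

Dish 2 is seated (z = 0.1037 against a predicted 0.1039). I'll release it and go to dish 3.

```bash

python3 -m inch '[[[0,0,0],[0,0,0]],[[0,0,0],[0,0,0]],[[0,0,0],[0,0,0]],[[0,0,0],[0,0,0]],[[0,0,-0.02],[0,0,0]],[[0,0,-0.1],[0,0,0]],[[0,0,-0.2],[0,0,0]],[[0,0,-0.35],[0,0,0]],[[0,0,-0.5],[0,0,0]],[[0,0,-0.65],[0,0,0]]]' 1 60 | sed -n 2,5p
python3 -m inch '[[[-0.05,-0.02,0],[0,0,0]],[[-0.12,-0.04,0],[0,0,0]],[[-0.2,-0.06,0],[0,0,0]],[[-0.3,-0.09,0],[0,0,0]],[[-0.4,-0.12,0],[0,0,0]],[[-0.5,-0.16,0],[0,0,0]],[[-0.6,-0.2,0],[0,0,0]],[[-0.7,-0.24,0],[0,0,0]],[[-0.77,-0.26,0],[0,0,0]],[[-0.83,-0.28,0],[0,0,0]]]' | sed -n 2,2p
python3 -m inch '[[[-0.08,-0.03,0],[0,0,0]],[[-0.16,-0.06,0],[0,0,0]],[[-0.24,-0.08,0],[0,0,0]],[[-0.32,-0.11,0],[0,0,0]],[[-0.4,-0.14,0],[0,0,0]],[[-0.5,-0.17,0],[0,0,0]],[[-0.6,-0.2,0],[0,0,0]],[[-0.7,-0.24,0],[0,0,0]],[[-0.77,-0.26,0],[0,0,0]],[[-0.83,-0.28,0],[0,0,0]]]' | sed -n 2,2p
python3 -m inch '[[[-0.08,-0.03,0],[0,0,0]],[[-0.16,-0.06,0],[0,0,0]],[[-0.24,-0.08,0],[0,0,0]],[[-0.32,-0.11,0],[0,0,0]],[[-0.4,-0.14,0],[0,0,0]],[[-0.5,-0.17,0],[0,0,0]],[[-0.6,-0.2,0],[0,0,0]],[[-0.7,-0.24,0],[0,0,0]],[[-0.77,-0.26,0],[0,0,0]],[[-0.83,-0.28,0],[0,0,0]]]' | sed -n 2,2p
python3 -m inch '[[[-0.08,-0.03,0.05],[0,0,0]],[[-0.16,-0.06,0.1],[0,0,0]],[[-0.24,-0.08,0.12],[0,0,0]],[[-0.32,-0.11,0.12],[0,0,0]],[[-0.4,-0.14,0.12],[0,0,0]],[[-0.5,-0.17,0.12],[0,0,0]],[[-0.6,-0.2,0.12],[0,0,0]],[[-0.7,-0.24,0.12],[0,0,0]],[[-0.77,-0.26,0.12],[0,0,0]],[[-0.83,-0.28,0.12],[0,0,0]]]' | sed -n 1,2p
python3 top.py; python3 dish.py w16 .462 -.2285
```

```text
position: [0.6129, 0.0073, 0.156]
ee_rot: [0.788, 0.615, 0.0, 0.0]
ft_force: [0.1, 0.5, 0.8]
grip_width: 1.0
position: [0.5746, -0.052, 0.1546]
position: [0.5367, -0.1111, 0.1545]
position: [0.4988, -0.17, 0.1545]
clock: 76.25
position: [0.461, -0.229, 0.1449]
[240 122  29  29 527] [0.8043 0.0293 0.03  ]
[290 128  24  25 369] [ 0.7868 -0.1322  0.03  ]
[166 183  24  20 376] [0.6012 0.2788 0.03  ]
[363 231  22  21 374] [ 0.4519 -0.3794  0.03  ]
blob [ 289  158   73   76 4378] guess px [324.1947 192.1253] width 0.062495757636509955
rim centre [ 0.4624 -0.2293  0.048 ] tcp [ 0.4609 -0.2291  0.1449] shift shares x,y [0.0031 0.019 ]
```

```bash

python3 -m inch '[[[-0.01,0.015,0.1],[0,0,0]],[[-0.01,0.015,0.2],[0,0,0]],[[-0.01,0.015,0.3],[0,0,0]],[[-0.01,0.015,0.4],[0,0,0]],[[-0.01,0.015,0.5],[0,0,0]],[[-0.01,0.015,0.6],[0,0,0]],[[-0.01,0.015,0.7],[0,0,0]],[[-0.01,0.015,0.8],[0,0,0]],[[-0.01,0.015,0.8],[0,0,0]],[[-0.01,0.015,0.8],[0,0,0]]]' 1 60 | sed -n 2,2p
python3 -m inch '[[[0,0,0.1],[0,0,0]],[[0,0,0.2],[0,0,0]],[[0,0,0.3],[0,0,0]],[[0,0,0.4],[0,0,0]],[[0,0,0.5],[0,0,0]],[[0,0,0.6],[0,0,0]],[[0,0,0.7],[0,0,0]],[[0,0,0.75],[0,0,0]],[[0,0,0.79],[0,0,0]],[[0,0,0.79],[0,0,0]]]' | sed -n 2,4p
python3 -m inch '[[[0,0,0],[0,0,0]],[[0,0,0],[0,0,0]],[[0,0,0],[0,0,0]],[[0,0,0],[0,0,0]],[[0,0,0],[0,0,0]],[[0,0,0],[0,0,0]],[[0,0,0],[0,0,0]],[[0,0,0],[0,0,0]],[[0,0,0],[0,0,0]],[[0,0,0],[0,0,0]]]' 0 60
python3 -m inch '[[[0,0,-0.05],[0,0,0]],[[0,0,-0.1],[0,0,0]],[[0,0,-0.2],[0,0,0]],[[0,0,-0.3],[0,0,0]],[[0,0,-0.4],[0,0,0]],[[0,0,-0.5],[0,0,0]],[[0,0,-0.6],[0,0,0]],[[0,0,-0.7],[0,0,0]],[[0,0,-0.85],[0,0,0]],[[0,0,-0.97],[0,0,0]]]' 
python3 dish.py w17 .462 -.2285 .127
```

```text
position: [0.4622, -0.2296, 0.0808]
position: [0.4621, -0.2296, 0.0174]
ee_rot: [0.788, 0.615, -0.0, -0.0]
ft_force: [-0.4, -0.3, 0.3]
clock: 79.35
position: [0.4626, -0.2297, 0.0187]
ee_rot: [0.788, 0.615, 0.001, 0.0]
ft_force: [-3.7, 1.9, 11.4]
grip_width: 0.734
grasp_force: 63.5
clock: 80.35
position: [0.4624, -0.2297, 0.0964]
ee_rot: [0.788, 0.615, 0.0, 0.0]
ft_force: [0.4, -0.5, -1.8]
grip_width: 0.73
grasp_force: 65.9
blob [  252   204   141   154 16102] guess px [322.2974 238.4223] width 0.063787924199334
rim centre [ 0.4605 -0.2339  0.127 ] tcp [ 0.4631 -0.2301  0.0977] shift shares x,y [-0.054 -0.019]
```

```bash
python3 - <<'E'
from h import *
for n in ("w12","w15","w17"):
    i=cv2.imread(f"pics/{n}.png").astype(int); m=((i[:,:,2]-i[:,:,0]<9)&(i.max(2)>72)).astype(np.uint8)
    m=cv2.morphologyEx(m,cv2.MORPH_OPEN,np.ones((3,3)));k,l,s,ct=cv2.connectedComponentsWithStats(m)
    L=l==l[300,322] if l[300,322] else l==np.argmax(s[1:,4])+1
    print(n,[(v,int(np.where(L[v])[0].min()),int(np.where(L[v])[0].max())) for v in list(range(204,240,6))+list(range(260,330,15))+list(range(330,362,3)) if L[v].any()])
E
```

```text
w12 [(210, 303, 340), (216, 291, 353), (222, 282, 362), (228, 276, 368), (234, 271, 372), (260, 259, 384), (275, 254, 389), (290, 252, 391), (305, 254, 389), (320, 261, 382), (330, 271, 372), (333, 273, 370), (336, 277, 365), (339, 276, 360), (342, 273, 355), (345, 273, 347), (348, 297, 335), (351, 311, 328)]
w15 [(210, 300, 346), (216, 287, 355), (222, 280, 364), (228, 274, 367), (234, 270, 374), (260, 259, 384), (275, 254, 390), (290, 253, 390), (305, 255, 387), (320, 264, 379), (330, 274, 370), (333, 277, 371), (336, 283, 371), (339, 289, 370), (342, 294, 367), (345, 305, 361), (348, 307, 358), (351, 309, 339)]
w17 [(204, 310, 333), (210, 295, 351), (216, 285, 358), (222, 277, 366), (228, 273, 371), (234, 269, 375), (260, 257, 386), (275, 253, 391), (290, 253, 391), (305, 256, 387), (320, 266, 378), (330, 276, 369), (333, 280, 370), (336, 286, 373), (339, 292, 376), (342, 301, 379), (345, 322, 381), (348, 322, 383), (351, 321, 383), (354, 376, 384), (357, 377, 384)]
```

The contamination is in the rows below 335. The clean rows 290–330 say the dish is centred within about 0.5 mm, in line with the hover estimate, so I'll carry it over.

```bash

python3 -m inch '[[[0.05,0.02,-0.1],[0,0,0]],[[0.12,0.04,-0.2],[0,0,0]],[[0.2,0.06,-0.3],[0,0,0]],[[0.3,0.09,-0.4],[0,0,0]],[[0.4,0.12,-0.5],[0,0,0]],[[0.5,0.16,-0.6],[0,0,0]],[[0.6,0.2,-0.6],[0,0,0]],[[0.7,0.24,-0.6],[0,0,0]],[[0.77,0.26,-0.6],[0,0,0]],[[0.83,0.275,-0.6],[0,0,0]]]' | sed -n 2,2p
python3 -m inch '[[[0.08,0.03,-0.1],[0,0,0]],[[0.16,0.06,-0.2],[0,0,0]],[[0.24,0.08,-0.3],[0,0,0]],[[0.32,0.11,-0.4],[0,0,0]],[[0.4,0.14,-0.5],[0,0,0]],[[0.5,0.17,-0.5],[0,0,0]],[[0.6,0.2,-0.5],[0,0,0]],[[0.7,0.24,-0.5],[0,0,0]],[[0.77,0.26,-0.5],[0,0,0]],[[0.83,0.275,-0.5],[0,0,0]]]' | sed -n 2,2p
python3 -m inch '[[[0.08,0.03,-0.05],[0,0,0]],[[0.16,0.06,-0.1],[0,0,0]],[[0.24,0.08,-0.1],[0,0,0]],[[0.32,0.11,-0.1],[0,0,0]],[[0.4,0.14,-0.1],[0,0,0]],[[0.5,0.17,-0.1],[0,0,0]],[[0.6,0.2,-0.1],[0,0,0]],[[0.7,0.24,-0.1],[0,0,0]],[[0.77,0.26,-0.1],[0,0,0]],[[0.83,0.275,-0.1],[0,0,0]]]' | sed -n 2,2p
python3 -m inch '[[[0.08,0.03,0],[0,0,0]],[[0.16,0.06,0],[0,0,0]],[[0.24,0.08,0],[0,0,0]],[[0.32,0.11,0],[0,0,0]],[[0.4,0.14,0],[0,0,0]],[[0.5,0.17,0],[0,0,0]],[[0.6,0.2,0],[0,0,0]],[[0.7,0.24,0],[0,0,0]],[[0.77,0.26,0],[0,0,0]],[[0.83,0.275,0],[0,0,0]]]' | sed -n 1,2p
python3 top.py
python3 - <<'E'
from h import *
o=manip.get_obs();p=o["position"];M=R.from_quat(o["ee_rot"]).as_matrix();print(p,o["ft_force"],(M.T@(np.array([.6123,.0068,p[2]])-p))/.08)
E
```

```text
position: [0.4997, -0.1699, 0.1428]
position: [0.5373, -0.1109, 0.1829]
position: [0.5749, -0.0518, 0.1912]
clock: 84.4
position: [0.6124, 0.0072, 0.1912]
[290 128  24  25 367] [ 0.7868 -0.1321  0.03  ]
[167 183  21  23 350] [0.6013 0.2813 0.03  ]
[363 231  22  21 371] [ 0.4521 -0.3793  0.03  ]
[0.6126 0.0081 0.1912] [-0.6138  0.9541 -2.5327] [-0.0165  0.0001 -0.    ]
```

```bash

python3 -m inch '[[[-0.005,0,0.06],[0,0,0]],[[-0.005,0,0.12],[0,0,0]],[[-0.005,0,0.18],[0,0,0]],[[-0.005,0,0.24],[0,0,0]],[[-0.005,0,0.3],[0,0,0]],[[-0.005,0,0.37],[0,0,0]],[[-0.005,0,0.44],[0,0,0]],[[-0.005,0,0.5],[0,0,0]],[[-0.005,0,0.56],[0,0,0]],[[-0.005,0,0.62],[0,0,0]]]' | sed -n 2,4p
python3 -m inch '[[[0,0,0.02],[0,0,0]],[[0,0,0.04],[0,0,0]],[[0,0,0.05],[0,0,0]],[[0,0,0.06],[0,0,0]],[[0,0,0.07],[0,0,0]],[[0,0,0.08],[0,0,0]],[[0,0,0.09],[0,0,0]],[[0,0,0.11],[0,0,0]],[[0,0,0.13],[0,0,0]],[[0,0,0.14],[0,0,0]]]' | sed -n 2,4p
python3 -m inch '[[[0,0,0],[0,0,0]],[[0,0,0],[0,0,0]],[[0,0,0],[0,0,0]],[[0,0,0],[0,0,0]],[[0,0,0],[0,0,0]],[[0,0,0],[0,0,0]],[[0,0,0],[0,0,0]],[[0,0,0],[0,0,0]],[[0,0,0],[0,0,0]],[[0,0,0],[0,0,0]]]' | sed -n 2,4p
```

```text
position: [0.612, 0.0064, 0.1413]
ee_rot: [0.788, 0.615, 0.0, -0.0]
ft_force: [-0.5, -0.1, -1.7]
position: [0.6123, 0.0063, 0.1316]
ee_rot: [0.788, 0.615, 0.0, -0.0]
ft_force: [-5.3, 1.1, 13.9]
position: [0.6122, 0.0064, 0.1317]
ee_rot: [0.788, 0.615, 0.001, -0.0]
ft_force: [-5.4, 0.3, 10.2]
```

Dish 3 is seated. I'll release it and go to dish 4.

```bash

python3 -m inch '[[[0,0,0],[0,0,0]],[[0,0,0],[0,0,0]],[[0,0,0],[0,0,0]],[[0,0,0],[0,0,0]],[[0,0,-0.02],[0,0,0]],[[0,0,-0.1],[0,0,0]],[[0,0,-0.2],[0,0,0]],[[0,0,-0.35],[0,0,0]],[[0,0,-0.5],[0,0,0]],[[0,0,-0.65],[0,0,0]]]' 1 60 | sed -n 2,5p
python3 -m inch '[[[-0.05,-0.01,0],[0,0,0]],[[-0.12,-0.02,0],[0,0,0]],[[-0.2,-0.03,0],[0,0,0]],[[-0.3,-0.04,0],[0,0,0]],[[-0.4,-0.05,0],[0,0,0]],[[-0.5,-0.07,0],[0,0,0]],[[-0.6,-0.09,0],[0,0,0]],[[-0.7,-0.11,0],[0,0,0]],[[-0.78,-0.12,0],[0,0,0]],[[-0.86,-0.13,0],[0,0,0]]]' | sed -n 2,2p
python3 -m inch '[[[-0.08,-0.01,0],[0,0,0]],[[-0.16,-0.02,0],[0,0,0]],[[-0.25,-0.03,0],[0,0,0]],[[-0.34,-0.04,0],[0,0,0]],[[-0.43,-0.06,0],[0,0,0]],[[-0.52,-0.08,0],[0,0,0]],[[-0.6,-0.09,0],[0,0,0]],[[-0.69,-0.1,0],[0,0,0]],[[-0.78,-0.12,0],[0,0,0]],[[-0.86,-0.13,0],[0,0,0]]]' | sed -n 2,2p
python3 -m inch '[[[-0.08,-0.01,0],[0,0,0]],[[-0.16,-0.02,0],[0,0,0]],[[-0.25,-0.03,0],[0,0,0]],[[-0.34,-0.04,0.05],[0,0,0]],[[-0.43,-0.06,0.1],[0,0,0]],[[-0.52,-0.08,0.12],[0,0,0]],[[-0.6,-0.09,0.12],[0,0,0]],[[-0.69,-0.1,0.12],[0,0,0]],[[-0.78,-0.12,0.12],[0,0,0]],[[-0.86,-0.13,0.12],[0,0,0]]]' | sed -n 2,2p
python3 -m inch '[[[-0.08,-0.01,0],[0,0,0]],[[-0.16,-0.02,0],[0,0,0]],[[-0.25,-0.03,0],[0,0,0]],[[-0.34,-0.04,0.05],[0,0,0]],[[-0.43,-0.06,0.1],[0,0,0]],[[-0.52,-0.08,0.12],[0,0,0]],[[-0.6,-0.09,0.12],[0,0,0]],[[-0.69,-0.1,0.12],[0,0,0]],[[-0.78,-0.12,0.12],[0,0,0]],[[-0.86,-0.13,0.12],[0,0,0]]]' | sed -n 2,2p
python3 -m inch '[[[-0.08,-0.01,0],[0,0,0]],[[-0.16,-0.02,0],[0,0,0]],[[-0.25,-0.03,0],[0,0,0]],[[-0.34,-0.04,0.05],[0,0,0]],[[-0.43,-0.06,0.1],[0,0,0]],[[-0.52,-0.08,0.12],[0,0,0]],[[-0.6,-0.09,0.12],[0,0,0]],[[-0.69,-0.1,0.12],[0,0,0]],[[-0.78,-0.12,0.12],[0,0,0]],[[-0.86,-0.13,0.12],[0,0,0]]]' | sed -n 2,2p
python3 -m inch '[[[-0.08,-0.01,0],[0,0,0]],[[-0.16,-0.02,0],[0,0,0]],[[-0.25,-0.03,0],[0,0,0]],[[-0.34,-0.04,0.05],[0,0,0]],[[-0.43,-0.06,0.1],[0,0,0]],[[-0.52,-0.08,0.12],[0,0,0]],[[-0.6,-0.09,0.12],[0,0,0]],[[-0.69,-0.1,0.12],[0,0,0]],[[-0.78,-0.12,0.12],[0,0,0]],[[-0.86,-0.13,0.12],[0,0,0]]]' | sed -n 1,2p
python3 top.py; python3 dish.py w18 .452 -.379
```

```text
position: [0.6123, 0.0063, 0.1841]
ee_rot: [0.788, 0.615, 0.0, 0.0]
ft_force: [0.6, 0.9, -0.0]
grip_width: 1.0
position: [0.585, -0.0584, 0.1825]
position: [0.5581, -0.1227, 0.1825]
position: [0.5314, -0.187, 0.173]
position: [0.5045, -0.2512, 0.1634]
position: [0.4777, -0.3154, 0.1538]
clock: 94.45
position: [0.4509, -0.3796, 0.1442]
[241 122  28  29 526] [0.8044 0.029  0.03  ]
[290 128  24  25 368] [ 0.7868 -0.132   0.03  ]
[167 183  23  21 378] [0.6009 0.2788 0.03  ]
blob [ 289  158   74   76 4405] guess px [324.3539 191.7058] width 0.06316818625573177
rim centre [ 0.4526 -0.3801  0.048 ] tcp [ 0.4505 -0.3801  0.1442] shift shares x,y [0.0066 0.0249]
```

```bash

python3 -m inch '[[[0,0.02,0.1],[0,0,0]],[[0,0.02,0.2],[0,0,0]],[[0,0.02,0.3],[0,0,0]],[[0,0.02,0.4],[0,0,0]],[[0,0.02,0.5],[0,0,0]],[[0,0.02,0.6],[0,0,0]],[[0,0.02,0.7],[0,0,0]],[[0,0.02,0.8],[0,0,0]],[[0,0.02,0.8],[0,0,0]],[[0,0.02,0.8],[0,0,0]]]' 1 60 | sed -n 2,2p
python3 -m inch '[[[0,0,0.1],[0,0,0]],[[0,0,0.2],[0,0,0]],[[0,0,0.3],[0,0,0]],[[0,0,0.4],[0,0,0]],[[0,0,0.5],[0,0,0]],[[0,0,0.6],[0,0,0]],[[0,0,0.7],[0,0,0]],[[0,0,0.75],[0,0,0]],[[0,0,0.78],[0,0,0]],[[0,0,0.78],[0,0,0]]]' | sed -n 2,4p
python3 -m inch '[[[0,0,0],[0,0,0]],[[0,0,0],[0,0,0]],[[0,0,0],[0,0,0]],[[0,0,0],[0,0,0]],[[0,0,0],[0,0,0]],[[0,0,0],[0,0,0]],[[0,0,0],[0,0,0]],[[0,0,0],[0,0,0]],[[0,0,0],[0,0,0]],[[0,0,0],[0,0,0]]]' 0 60
python3 -m inch '[[[0,0,-0.05],[0,0,0]],[[0,0,-0.1],[0,0,0]],[[0,0,-0.2],[0,0,0]],[[0,0,-0.3],[0,0,0]],[[0,0,-0.4],[0,0,0]],[[0,0,-0.5],[0,0,0]],[[0,0,-0.6],[0,0,0]],[[0,0,-0.7],[0,0,0]],[[0,0,-0.85],[0,0,0]],[[0,0,-0.97],[0,0,0]]]'
```

```text
position: [0.4527, -0.3794, 0.08]
position: [0.4527, -0.3793, 0.0175]
ee_rot: [0.788, 0.615, -0.0, -0.0]
ft_force: [-0.0, -0.2, -0.6]
clock: 97.55
position: [0.453, -0.3796, 0.0187]
ee_rot: [0.788, 0.615, 0.0, 0.0]
ft_force: [-2.3, 3.0, 8.3]
grip_width: 0.734
grasp_force: 64.4
clock: 98.55
position: [0.4528, -0.3795, 0.0964]
ee_rot: [0.788, 0.615, 0.0, 0.0]
ft_force: [0.4, -0.4, -1.6]
grip_width: 0.737
grasp_force: 65.8
```

```bash

python3 -m inch '[[[0.05,0.01,-0.05],[0,0,0]],[[0.12,0.02,-0.1],[0,0,0]],[[0.2,0.03,-0.15],[0,0,0]],[[0.3,0.04,-0.2],[0,0,0]],[[0.4,0.05,-0.25],[0,0,0]],[[0.5,0.07,-0.3],[0,0,0]],[[0.6,0.09,-0.35],[0,0,0]],[[0.7,0.1,-0.4],[0,0,0]],[[0.78,0.12,-0.45],[0,0,0]],[[0.865,0.125,-0.5],[0,0,0]]]' | sed -n 2,2p
python3 -m inch '[[[0.08,0.01,-0.05],[0,0,0]],[[0.16,0.02,-0.1],[0,0,0]],[[0.25,0.03,-0.15],[0,0,0]],[[0.34,0.04,-0.2],[0,0,0]],[[0.43,0.06,-0.25],[0,0,0]],[[0.52,0.08,-0.3],[0,0,0]],[[0.6,0.09,-0.35],[0,0,0]],[[0.69,0.1,-0.4],[0,0,0]],[[0.78,0.12,-0.45],[0,0,0]],[[0.865,0.125,-0.5],[0,0,0]]]' | sed -n 2,2p
python3 -m inch '[[[0.08,0.01,-0.05],[0,0,0]],[[0.16,0.02,-0.1],[0,0,0]],[[0.25,0.03,-0.15],[0,0,0]],[[0.34,0.04,-0.2],[0,0,0]],[[0.43,0.06,-0.25],[0,0,0]],[[0.52,0.08,-0.3],[0,0,0]],[[0.6,0.09,-0.35],[0,0,0]],[[0.69,0.1,-0.4],[0,0,0]],[[0.78,0.12,-0.45],[0,0,0]],[[0.865,0.125,-0.5],[0,0,0]]]' | sed -n 2,2p
python3 -m inch '[[[0.08,0.01,-0.05],[0,0,0]],[[0.16,0.02,-0.1],[0,0,0]],[[0.25,0.03,-0.1],[0,0,0]],[[0.34,0.04,-0.1],[0,0,0]],[[0.43,0.06,-0.1],[0,0,0]],[[0.52,0.08,-0.1],[0,0,0]],[[0.6,0.09,-0.1],[0,0,0]],[[0.69,0.1,-0.1],[0,0,0]],[[0.78,0.12,-0.1],[0,0,0]],[[0.865,0.125,-0.1],[0,0,0]]]' | sed -n 2,2p
python3 -m inch '[[[0.08,0.01,0],[0,0,0]],[[0.16,0.02,0],[0,0,0]],[[0.25,0.03,0],[0,0,0]],[[0.34,0.04,0],[0,0,0]],[[0.43,0.06,0],[0,0,0]],[[0.52,0.08,0],[0,0,0]],[[0.6,0.09,0],[0,0,0]],[[0.69,0.1,0],[0,0,0]],[[0.78,0.12,0],[0,0,0]],[[0.865,0.125,0],[0,0,0]]]' | sed -n 2,2p
python3 -m inch '[[[0.08,0.01,0],[0,0,0]],[[0.16,0.02,0],[0,0,0]],[[0.25,0.03,0],[0,0,0]],[[0.34,0.04,0],[0,0,0]],[[0.43,0.06,0],[0,0,0]],[[0.52,0.08,0],[0,0,0]],[[0.6,0.09,0],[0,0,0]],[[0.69,0.1,0],[0,0,0]],[[0.78,0.12,0],[0,0,0]],[[0.86,0.125,0],[0,0,0]]]' | sed -n 1,2p
python3 top.py
```

```text
position: [0.4796, -0.3142, 0.1356]
position: [0.5061, -0.2493, 0.1756]
position: [0.5326, -0.1846, 0.2156]
position: [0.5591, -0.1199, 0.2232]
position: [0.5856, -0.0553, 0.2233]
clock: 104.55
position: [0.612, 0.0091, 0.2233]
[290 128  23  25 367] [ 0.7869 -0.132   0.03  ]
[167 183  18  24 280] [0.6029 0.2877 0.03  ]
```

```bash

python3 -m inch '[[[-0.015,0.005,0.06],[0,0,0]],[[-0.015,0.005,0.12],[0,0,0]],[[-0.015,0.005,0.18],[0,0,0]],[[-0.015,0.005,0.25],[0,0,0]],[[-0.015,0.005,0.32],[0,0,0]],[[-0.015,0.005,0.39],[0,0,0]],[[-0.015,0.005,0.46],[0,0,0]],[[-0.015,0.005,0.53],[0,0,0]],[[-0.015,0.005,0.6],[0,0,0]],[[-0.015,0.005,0.66],[0,0,0]]]' | sed -n 2,4p
python3 -m inch '[[[0,0,0.02],[0,0,0]],[[0,0,0.04],[0,0,0]],[[0,0,0.05],[0,0,0]],[[0,0,0.06],[0,0,0]],[[0,0,0.07],[0,0,0]],[[0,0,0.08],[0,0,0]],[[0,0,0.1],[0,0,0]],[[0,0,0.12],[0,0,0]],[[0,0,0.14],[0,0,0]],[[0,0,0.15],[0,0,0]]]' | sed -n 2,4p
python3 -m inch '[[[0,0,0],[0,0,0]],[[0,0,0],[0,0,0]],[[0,0,0],[0,0,0]],[[0,0,0],[0,0,0]],[[0,0,0],[0,0,0]],[[0,0,0],[0,0,0]],[[0,0,0],[0,0,0]],[[0,0,0],[0,0,0]],[[0,0,0],[0,0,0]],[[0,0,0],[0,0,0]]]' | sed -n 2,4p
```

```text
position: [0.6118, 0.0072, 0.1699]
ee_rot: [0.788, 0.615, -0.0, -0.0]
ft_force: [-0.8, -0.6, -1.7]
position: [0.6121, 0.0072, 0.1596]
ee_rot: [0.788, 0.615, 0.0, -0.0]
ft_force: [-5.1, 0.1, 13.5]
position: [0.612, 0.0072, 0.1596]
ee_rot: [0.788, 0.615, 0.001, -0.0]
ft_force: [-4.5, -0.4, 9.1]
```

Dish 4 is seated (z = 0.1596 against a predicted 0.1597). I'll release it and go to the last dish on the left.

```bash

python3 -m inch '[[[0,0,0],[0,0,0]],[[0,0,0],[0,0,0]],[[0,0,0],[0,0,0]],[[0,0,0],[0,0,0]],[[0,0,-0.02],[0,0,0]],[[0,0,-0.1],[0,0,0]],[[0,0,-0.2],[0,0,0]],[[0,0,-0.35],[0,0,0]],[[0,0,-0.5],[0,0,0]],[[0,0,-0.65],[0,0,0]]]' 1 60 | sed -n 2,5p
python3 -m inch '[[[0.05,-0.02,0],[0,0,0]],[[0.12,-0.04,0],[0,0,0]],[[0.2,-0.06,0],[0,0,0]],[[0.3,-0.09,0],[0,0,0]],[[0.4,-0.12,0],[0,0,0]],[[0.5,-0.15,0],[0,0,0]],[[0.6,-0.18,0],[0,0,0]],[[0.7,-0.21,0],[0,0,0]],[[0.76,-0.23,0],[0,0,0]],[[0.82,-0.24,0],[0,0,0]]]' | sed -n 2,2p
python3 -m inch '[[[0.08,-0.02,0],[0,0,0]],[[0.16,-0.05,0],[0,0,0]],[[0.24,-0.08,0],[0,0,0]],[[0.32,-0.1,0],[0,0,0]],[[0.4,-0.12,0.05],[0,0,0]],[[0.5,-0.15,0.1],[0,0,0]],[[0.6,-0.18,0.15],[0,0,0]],[[0.7,-0.21,0.2],[0,0,0]],[[0.76,-0.23,0.25],[0,0,0]],[[0.82,-0.24,0.28],[0,0,0]]]' | sed -n 2,2p
python3 -m inch '[[[0.08,-0.02,0.03],[0,0,0]],[[0.16,-0.05,0.06],[0,0,0]],[[0.24,-0.08,0.09],[0,0,0]],[[0.32,-0.1,0.12],[0,0,0]],[[0.4,-0.12,0.15],[0,0,0]],[[0.5,-0.15,0.18],[0,0,0]],[[0.6,-0.18,0.21],[0,0,0]],[[0.7,-0.21,0.24],[0,0,0]],[[0.76,-0.23,0.27],[0,0,0]],[[0.82,-0.24,0.28],[0,0,0]]]' | sed -n 2,2p
python3 -m inch '[[[0.08,-0.02,0.03],[0,0,0]],[[0.16,-0.05,0.06],[0,0,0]],[[0.24,-0.08,0.09],[0,0,0]],[[0.32,-0.1,0.12],[0,0,0]],[[0.4,-0.12,0.15],[0,0,0]],[[0.5,-0.15,0.18],[0,0,0]],[[0.6,-0.18,0.21],[0,0,0]],[[0.7,-0.21,0.24],[0,0,0]],[[0.76,-0.23,0.27],[0,0,0]],[[0.8,-0.24,0.28],[0,0,0]]]' | sed -n 1,2p
python3 top.py; python3 dish.py w19 .601 .279
```

```text
position: [0.612, 0.0071, 0.212]
ee_rot: [0.788, 0.615, 0.0, 0.0]
ft_force: [0.9, 0.9, -0.5]
grip_width: 0.996
position: [0.6091, 0.0759, 0.2105]
position: [0.6062, 0.1443, 0.1875]
position: [0.6035, 0.2126, 0.1653]
clock: 112.6
position: [0.6004, 0.2795, 0.1429]
[241 122  28  29 521] [0.8045 0.029  0.03  ]
[290 128  23  25 364] [ 0.7868 -0.132   0.03  ]
blob [ 288  162   74   76 4425] guess px [323.946  195.0088] width 0.06308868514899345
rim centre [0.601  0.2775 0.048 ] tcp [0.6005 0.2793 0.1431] shift shares x,y [-0.0199  0.0113]
```

```bash

python3 -m inch '[[[-0.015,0.01,0.1],[0,0,0]],[[-0.015,0.01,0.2],[0,0,0]],[[-0.015,0.01,0.3],[0,0,0]],[[-0.015,0.01,0.4],[0,0,0]],[[-0.015,0.01,0.5],[0,0,0]],[[-0.015,0.01,0.6],[0,0,0]],[[-0.015,0.01,0.7],[0,0,0]],[[-0.015,0.01,0.8],[0,0,0]],[[-0.015,0.01,0.8],[0,0,0]],[[-0.015,0.01,0.8],[0,0,0]]]' 1 60 | sed -n 2,2p
python3 -m inch '[[[0,0,0.1],[0,0,0]],[[0,0,0.2],[0,0,0]],[[0,0,0.3],[0,0,0]],[[0,0,0.4],[0,0,0]],[[0,0,0.5],[0,0,0]],[[0,0,0.6],[0,0,0]],[[0,0,0.7],[0,0,0]],[[0,0,0.75],[0,0,0]],[[0,0,0.77],[0,0,0]],[[0,0,0.77],[0,0,0]]]' | sed -n 2,4p
python3 -m inch '[[[0,0,0],[0,0,0]],[[0,0,0],[0,0,0]],[[0,0,0],[0,0,0]],[[0,0,0],[0,0,0]],[[0,0,0],[0,0,0]],[[0,0,0],[0,0,0]],[[0,0,0],[0,0,0]],[[0,0,0],[0,0,0]],[[0,0,0],[0,0,0]],[[0,0,0],[0,0,0]]]' 0 60
python3 -m inch '[[[0,0,-0.05],[0,0,0]],[[0,0,-0.1],[0,0,0]],[[0,0,-0.2],[0,0,0]],[[0,0,-0.3],[0,0,0]],[[0,0,-0.4],[0,0,0]],[[0,0,-0.5],[0,0,0]],[[0,0,-0.6],[0,0,0]],[[0,0,-0.7],[0,0,0]],[[0,0,-0.85],[0,0,0]],[[0,0,-0.97],[0,0,0]]]'
```

```text
position: [0.6012, 0.2775, 0.0792]
position: [0.6012, 0.2775, 0.0176]
ee_rot: [0.788, 0.615, -0.0, -0.0]
ft_force: [-0.3, 0.6, -0.2]
clock: 115.7
position: [0.6018, 0.2778, 0.0188]
ee_rot: [0.788, 0.615, 0.001, 0.0]
ft_force: [-0.9, -0.9, 4.6]
grip_width: 0.72
grasp_force: 66.2
clock: 116.7
position: [0.6014, 0.2775, 0.0966]
ee_rot: [0.788, 0.615, 0.0, 0.0]
ft_force: [0.3, 0.0, -1.7]
grip_width: 0.722
grasp_force: 65.5
```

```bash

python3 -m inch '[[[-0.05,0.02,-0.08],[0,0,0]],[[-0.12,0.04,-0.16],[0,0,0]],[[-0.2,0.06,-0.24],[0,0,0]],[[-0.3,0.09,-0.32],[0,0,0]],[[-0.4,0.12,-0.4],[0,0,0]],[[-0.5,0.15,-0.48],[0,0,0]],[[-0.6,0.18,-0.56],[0,0,0]],[[-0.7,0.21,-0.64],[0,0,0]],[[-0.76,0.23,-0.72],[0,0,0]],[[-0.81,0.24,-0.8],[0,0,0]]]' | sed -n 2,2p
python3 -m inch '[[[-0.08,0.02,-0.08],[0,0,0]],[[-0.16,0.05,-0.16],[0,0,0]],[[-0.24,0.08,-0.24],[0,0,0]],[[-0.32,0.1,-0.32],[0,0,0]],[[-0.4,0.12,-0.4],[0,0,0]],[[-0.48,0.15,-0.48],[0,0,0]],[[-0.56,0.17,-0.56],[0,0,0]],[[-0.64,0.2,-0.64],[0,0,0]],[[-0.72,0.22,-0.72],[0,0,0]],[[-0.81,0.24,-0.8],[0,0,0]]]' | sed -n 2,2p
python3 -m inch '[[[-0.08,0.02,-0.06],[0,0,0]],[[-0.16,0.05,-0.12],[0,0,0]],[[-0.24,0.08,-0.18],[0,0,0]],[[-0.32,0.1,-0.24],[0,0,0]],[[-0.4,0.12,-0.3],[0,0,0]],[[-0.48,0.15,-0.34],[0,0,0]],[[-0.56,0.17,-0.34],[0,0,0]],[[-0.64,0.2,-0.34],[0,0,0]],[[-0.72,0.22,-0.34],[0,0,0]],[[-0.81,0.24,-0.34],[0,0,0]]]' | sed -n 2,2p
python3 -m inch '[[[-0.08,0.02,0],[0,0,0]],[[-0.16,0.05,0],[0,0,0]],[[-0.24,0.08,0],[0,0,0]],[[-0.32,0.1,0],[0,0,0]],[[-0.4,0.12,0],[0,0,0]],[[-0.48,0.15,0],[0,0,0]],[[-0.56,0.17,0],[0,0,0]],[[-0.64,0.2,0],[0,0,0]],[[-0.72,0.22,0],[0,0,0]],[[-0.8,0.24,0],[0,0,0]]]' | sed -n 1,2p
python3 -m inch '[[[0,0,0],[0,0,0]],[[0,0,0],[0,0,0]],[[0,0,0],[0,0,0]],[[0,0,0],[0,0,0]],[[0,0,0],[0,0,0]],[[0,0,0],[0,0,0]],[[0,0,0],[0,0,0]],[[0,0,0],[0,0,0]],[[0,0,0],[0,0,0]],[[0,0,0],[0,0,0]]]' | sed -n 1,4p
```

```text
position: [0.6041, 0.2094, 0.1599]
position: [0.6069, 0.1419, 0.2238]
position: [0.6097, 0.0744, 0.2502]
clock: 120.7
position: [0.6129, 0.0076, 0.2505]
clock: 121.7
position: [0.6129, 0.0082, 0.2505]
ee_rot: [0.788, 0.615, 0.0, -0.0]
ft_force: [-0.0, 0.1, -1.6]
```

```bash

python3 -m inch '[[[-0.012,-0.004,0.06],[0,0,0]],[[-0.012,-0.004,0.12],[0,0,0]],[[-0.012,-0.004,0.18],[0,0,0]],[[-0.012,-0.004,0.25],[0,0,0]],[[-0.012,-0.004,0.32],[0,0,0]],[[-0.012,-0.004,0.39],[0,0,0]],[[-0.012,-0.004,0.46],[0,0,0]],[[-0.012,-0.004,0.53],[0,0,0]],[[-0.012,-0.004,0.6],[0,0,0]],[[-0.012,-0.004,0.65],[0,0,0]]]' | sed -n 2,4p
python3 -m inch '[[[0,0,0.02],[0,0,0]],[[0,0,0.04],[0,0,0]],[[0,0,0.05],[0,0,0]],[[0,0,0.06],[0,0,0]],[[0,0,0.07],[0,0,0]],[[0,0,0.08],[0,0,0]],[[0,0,0.1],[0,0,0]],[[0,0,0.12],[0,0,0]],[[0,0,0.14],[0,0,0]],[[0,0,0.145],[0,0,0]]]' | sed -n 2,4p
python3 -m inch '[[[0,0,0],[0,0,0]],[[0,0,0],[0,0,0]],[[0,0,0],[0,0,0]],[[0,0,0],[0,0,0]],[[0,0,0],[0,0,0]],[[0,0,0],[0,0,0]],[[0,0,0],[0,0,0]],[[0,0,0],[0,0,0]],[[0,0,0],[0,0,0]],[[0,0,0],[0,0,0]]]' | sed -n 2,4p
```

```text
position: [0.6122, 0.0073, 0.1979]
ee_rot: [0.788, 0.615, -0.0, -0.0]
ft_force: [0.1, 0.0, -1.9]
position: [0.6126, 0.0074, 0.1876]
ee_rot: [0.788, 0.615, 0.0, -0.0]
ft_force: [-2.9, -0.6, 7.1]
position: [0.6125, 0.0073, 0.1876]
ee_rot: [0.788, 0.615, 0.0, -0.0]
ft_force: [-3.1, 1.4, 5.7]
```

Dish 5 is seated at the predicted height. I'll release, rise, move clear and check the whole set-up in one last picture.

```bash

python3 -m inch '[[[0,0,0],[0,0,0]],[[0,0,0],[0,0,0]],[[0,0,0],[0,0,0]],[[0,0,0],[0,0,0]],[[0,0,-0.02],[0,0,0]],[[0,0,-0.1],[0,0,0]],[[0,0,-0.2],[0,0,0]],[[0,0,-0.35],[0,0,0]],[[0,0,-0.5],[0,0,0]],[[0,0,-0.7],[0,0,0]]]' 1 60 | sed -n 2,5p
python3 -m inch '[[[0.05,0,-0.1],[0,0,0]],[[0.12,0,-0.2],[0,0,0]],[[0.2,0,-0.3],[0,0,0]],[[0.3,0,-0.4],[0,0,0]],[[0.4,0,-0.4],[0,0,0]],[[0.5,0,-0.4],[0,0,0]],[[0.6,0,-0.4],[0,0,0]],[[0.7,0,-0.4],[0,0,0]],[[0.8,0,-0.4],[0,0,0]],[[0.9,0,-0.4],[0,0,0]]]' | sed -n 2,2p
python3 -m inch '[[[0.1,0,0],[0,0,0]],[[0.2,0,0],[0,0,0]],[[0.3,0,0],[0,0,0]],[[0.4,0,0],[0,0,0]],[[0.5,0,0],[0,0,0]],[[0.6,0,0],[0,0,0]],[[0.7,0,0],[0,0,0]],[[0.8,0,0],[0,0,0]],[[0.9,0,0],[0,0,0]],[[0.95,0,0],[0,0,0]]]' | sed -n 1,2p
python3 - <<'E'
from h import *
s,_=shot("side","s20");t,_=shot("top","t20")
O=np.zeros((600,800,3),np.uint8);O[:,:400]=cv2.resize(s[110:230,235:315],(400,600),interpolation=cv2.INTER_CUBIC)
O[:,400:]=cv2.resize(t[120:270,220:320],(400,600),interpolation=cv2.INTER_CUBIC)
cv2.imwrite("pics/c20.png",O)
E
```

```text
position: [0.6123, 0.0073, 0.2441]
ee_rot: [0.788, 0.615, 0.0, -0.0]
ft_force: [1.7, 0.1, -0.5]
grip_width: 1.004
position: [0.6299, 0.0778, 0.2747]
clock: 127.7
position: [0.6484, 0.1521, 0.2748]
```

View pics/c20.png

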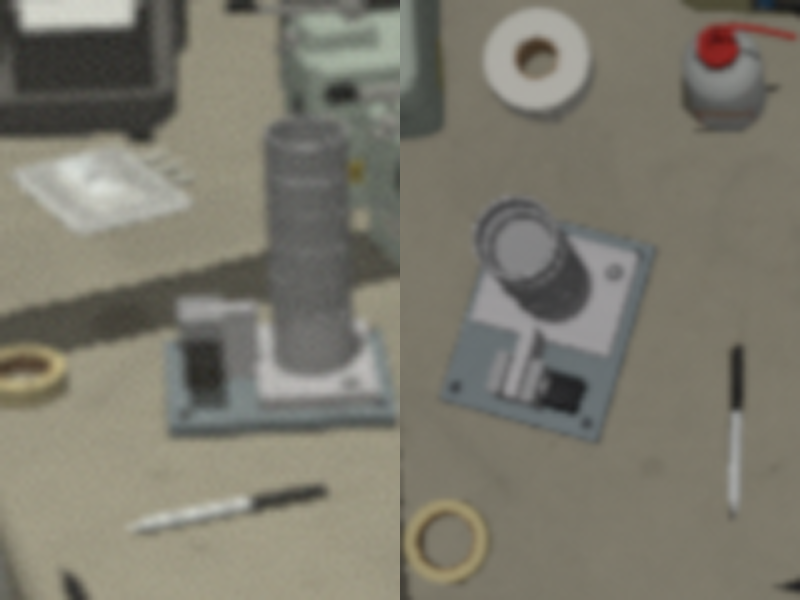

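The stack of five stands straight in the socket (crop 305,130 to 315,360). The pin's grip is against the ear (205,370), the carrier lies flat, and the bottle is upright.

```bash
python3 -c "
from workcell import manip
print(manip.hand_in())"
```

```text
the job is handed in; nothing more can be done
None
```

The job is handed in at about 128 s of the allowed 210 s: the carrier is seated on the dock, the pin is fully home, all five steel dishes are nested in one straight stack in the socket, and the wash bottle is still standing.

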